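Pack the label-setting box and snap its lid shut

TASK

The freshly labelled chalk cubes lying on the table have to sit in the metal label-setting box while the glue dries. Draw the lid's stop pin up out of its bore in the front sill and hang it in the open notch of the bracket on the box's end, lay every loose chalk cube flat on the box floor in a single layer, and only then swing the lid down and press it fully home past its catch. Leave the label roll, tape roll and carton where they are.

Things in the scene. Friction and masses are not known exactly. Their poses are not given: they have to be found in the camera images.
- press_box: Fixed aluminium box, z up, yaw varies; origin at the bay's centre at table level. Open bay x -55..55, y -100..100 mm, floor 6 mm up. Back and end walls 6 mm thick, top 44 mm; front sill (x -83..-55 mm) top 45 mm. Lid hinged along the back (+x) rim. A dark catch with a brass plunger sticks out of the middle of the sill's front face to x = -97 mm.
- bay (a point): centre of the bay's floor, axes as the box; 6 mm above the table
- bore (a point): mouth of the 12 mm upright through-bore in the front sill's top face, 45 mm above the table, at x -69, y +60 mm in the box frame; the stop pin stands in it at the start and there blocks the lid
- notch (a point): middle of the parking notch, level with its bracket's top (45 mm above the table), at x -20, y +136 mm in the box frame. Steel bracket on the +y end, 14 mm thick, two prongs along +y (y 118..150 mm), 13 mm apart in x, open above, below and to +y: the shank goes in from above or from the end and the knob rests on the prongs
- pin: loose steel stop pin, 80 g: shank 10 mm in diameter and 38 mm long with a chamfered foot, under a black knob 20 mm in diameter and 34 mm high. Origin at the shoulder (underside of the knob, on the axis), z up along the knob
- lid (a joint): lid angle in rad: 0 fully shut, grows as it opens up and back; 1.7 to 1.9 (leaning back) at the start. The stiff hinge stays where it is left. In the last 0.12 rad its tongue rides over a sprung catch (about 8 N at the front edge); let go before about 0.05 it springs back, beyond that it snaps to 0 and stays
- lid_hinge (a point): middle of the hinge axis (along the box's y), at x +61, z 45 mm in the box frame. Lid: steel panel 144 mm (hinge to front edge) x 212 x 6 mm, its underside level with the hinge axis when shut; a dark tongue 34 mm wide hangs 30 mm below the middle of its front edge, reaching 166 mm from the hinge
- lid_edge (a point): middle of the lid's front (free) edge, on its outer (upper) face, 144 mm from the hinge
- chalk1: loose blue chalk cube, 22 mm on each side, 15 g, black and lime paper round its sides and a round hollow in the top; origin at its centre. It may be absent in a run.
- chalk2: loose blue chalk cube, 22 mm on each side, 15 g, black and lime paper round its sides and a round hollow in the top; origin at its centre (like chalk1). It may be absent in a run.
- chalk3: loose blue chalk cube, 22 mm on each side, 15 g, black and lime paper round its sides and a round hollow in the top; origin at its centre (like chalk1). It may be absent in a run.
- chalk4: loose blue chalk cube, 22 mm on each side, 15 g, black and lime paper round its sides and a round hollow in the top; origin at its centre (like chalk1). It may be absent in a run.
- chalk5: loose blue chalk cube, 22 mm on each side, 15 g, black and lime paper round its sides and a round hollow in the top; origin at its centre (like chalk1). It may be absent in a run.
- chalk6: loose blue chalk cube, 22 mm on each side, 15 g, black and lime paper round its sides and a round hollow in the top; origin at its centre (like chalk1). It may be absent in a run.
- label_roll: bystander: white paper label roll lying flat, 96 mm across, 30 mm high; origin under its centre
- tape_roll: bystander: brown tape roll lying flat, 84 mm across, 36 mm high; origin under its centre
- carton: bystander: black and lime carton, 70 x 90 x 35 mm; origin under its centre

How it is judged (in metres and radians):
On the way, in this order (a step that is already met when the one before it is completed fails the run):
1. the stop pin is drawn out of its bore (distance between pin and bore above 0.045 m), for 0.1 s.
2. the pin hangs in the notch and every chalk cube lies on the box floor, with the lid still up (x of pin in the frame of notch between -0.006 and 0.006 m and y of pin in the frame of notch between -0.016 and 0.014 m and z of pin in the frame of notch between -0.004 and 0.004 m and angle between pin's own z axis and vertical below 0.15 rad and x of chalk1 in the frame of bay between -0.055 and 0.055 m and y of chalk1 in the frame of bay between -0.1 and 0.1 m and z of chalk1 in the frame of bay between 0.005 and 0.018 m and x of chalk2 in the frame of bay between -0.055 and 0.055 m and y of chalk2 in the frame of bay between -0.1 and 0.1 m and z of chalk2 in the frame of bay between 0.005 and 0.018 m and x of chalk3 in the frame of bay between -0.055 and 0.055 m and y of chalk3 in the frame of bay between -0.1 and 0.1 m and z of chalk3 in the frame of bay between 0.005 and 0.018 m and x of chalk4 in the frame of bay between -0.055 and 0.055 m and y of chalk4 in the frame of bay between -0.1 and 0.1 m and z of chalk4 in the frame of bay between 0.005 and 0.018 m and x of chalk5 in the frame of bay between -0.055 and 0.055 m and y of chalk5 in the frame of bay between -0.1 and 0.1 m and z of chalk5 in the frame of bay between 0.005 and 0.018 m and x of chalk6 in the frame of bay between -0.055 and 0.055 m and y of chalk6 in the frame of bay between -0.1 and 0.1 m and z of chalk6 in the frame of bay between 0.005 and 0.018 m and value of joint lid above 0.5 rad), for 0.2 s.
3. the lid is pressed shut past its catch (value of joint lid below 0.03 rad), for 0.2 s.
At the end, for the whole second after the job is handed in: The lid is shut past its catch (under 0.03 rad); the pin hangs upright between the notch prongs, shoulder within 4 mm of the bracket top, tilt under 0.15 rad; every chalk present lies in one layer on the box floor (centre under 18 mm above it); all at rest (value of joint lid below 0.03 rad and x of pin in the frame of notch between -0.006 and 0.006 m and y of pin in the frame of notch between -0.016 and 0.014 m and z of pin in the frame of notch between -0.004 and 0.004 m and angle between pin's own z axis and vertical below 0.15 rad and x of chalk1 in the frame of bay between -0.055 and 0.055 m and y of chalk1 in the frame of bay between -0.1 and 0.1 m and z of chalk1 in the frame of bay between 0.005 and 0.018 m and x of chalk2 in the frame of bay between -0.055 and 0.055 m and y of chalk2 in the frame of bay between -0.1 and 0.1 m and z of chalk2 in the frame of bay between 0.005 and 0.018 m and x of chalk3 in the frame of bay between -0.055 and 0.055 m and y of chalk3 in the frame of bay between -0.1 and 0.1 m and z of chalk3 in the frame of bay between 0.005 and 0.018 m and x of chalk4 in the frame of bay between -0.055 and 0.055 m and y of chalk4 in the frame of bay between -0.1 and 0.1 m and z of chalk4 in the frame of bay between 0.005 and 0.018 m and x of chalk5 in the frame of bay between -0.055 and 0.055 m and y of chalk5 in the frame of bay between -0.1 and 0.1 m and z of chalk5 in the frame of bay between 0.005 and 0.018 m and x of chalk6 in the frame of bay between -0.055 and 0.055 m and y of chalk6 in the frame of bay between -0.1 and 0.1 m and z of chalk6 in the frame of bay between 0.005 and 0.018 m and linear speed of each of pin, chalk1, chalk2, chalk3, chalk4, chalk5, chalk6 below 0.03 m/s); the robot touches nothing.
It fails at once if the label roll is pushed more than 30 mm from its place (distance of label_roll from where it was at the start of the episode above 0.03 m).
It fails at once if the tape roll is pushed more than 30 mm from its place (distance of tape_roll from where it was at the start of the episode above 0.03 m).
It fails at once if the carton is pushed more than 30 mm from its place (distance of carton from where it was at the start of the episode above 0.03 m).
Of chalk1, chalk2, chalk3, chalk4, chalk5, chalk6 only 4 to 6 are there at a start; the rules pass over those that are not, and their reading is None.
At some moment in a run one of chalk1, chalk2, chalk3, chalk4, chalk5, chalk6 may be knocked a few centimetres aside while the robot is not near it.
It also fails if it takes over 210 s, if anything falls off the work surface, if the arm or the gripper's body presses on something with over 40 N, if the wrist force passes 120 N, or if a joint passes its speed limit or range.

ROBOT

A 6-joint arm with a two-finger parallel gripper is mounted at the origin on the work surface. World frame = base frame: x ahead of the robot, y to its left, z up, the work surface at z = 0. Lengths are in m, angles in degrees, forces in N, time in s.
With the tool pointing down it reaches from about 0.325 to 0.85 m from the base axis. Payload 15.5 kg.
Tool frame: the origin (TCP) lies at the very end of the fingers, on their centre line; the grasp point (between the pads) lies 19 mm behind it; z points along the fingers, y is the line along which they close (so a half turn about z gives the same grasp; the last joint's range is limited). The gripper opens to 91 mm and grips with 3 to 60 N. Pads are 32 mm wide; open, the fingers measure 118 mm over their backs; the gripper's body (76 mm by 178 mm) begins 60 mm behind the grasp point.
Start: joints at [-74.341, 28.281, 77.091, -0, 74.628, -5.472], TCP at [0.225, -0.583, 0.214] pointing down, gripper open.
Joint ranges: [-166.48, 166.48], [-47.26, 123.95], [12.59, 153.08], [-70.14, 250.14], [6.76, 159.57], [-176.63, 176.63]. Speed limits (degrees/s): [108.29, 108.29, 147.25, 172.46, 172.46, 172.46].

INTERFACE

Orientations are given as a 3x3 rotation matrix whose columns are the frame's x, y, z axes.
In Python, from plant import manip gives the robot as it stands.
- The arm moves only by the tool send_rows, never from a script. Its argument "increments" is a list of rows, each an object with "hand": the finger opening in mm, from 0 to 91.2; "translation": the shift along the world's x, y, z in mm, a list of three; "rotation": the turn, a rotation vector about the world's x, y, z in rad, a list of three. A call has 1 to 8 rows; each row is the pose to reach, as a shift and turn from the pose commanded when the call began; what a row does not reach only later rows make up. A row lasts 1/10 s, in which the tool goes at most 50 mm and 8.59 degrees, less where a joint would pass 70% of its speed; a pose out of reach is approached as far as the arm can. A call with a gripper value outside its range is refused whole. The fingers move at their own pace and stop on an object; "squeeze" is the grip in N (left out, the last holds). Time passes only in rows, so rows that repeat a pose let the fingers close. It gives the time, the measured TCP pose, the force, the opening and the grip force at its end, in the units of the state.
- manip.read_state(): the state, without advancing time (a new reading comes with each control period).
- manip.snapshot(name): name is "side" or "top" or "wrist"; returns a dict with "pixels" (480x640x3 uint8, red, green, blue), "camera_matrix" (3x3 intrinsics, pixels), "k1" (the pictures are not rectified: a ray, as slopes to the right and down, at radius r is drawn at 1 + k1 r^2 times it, then the intrinsics apply), "R" (3x3) and "t" (3): a world point X has camera coordinates R X + t; the wrist camera has in their place "tool_from_camera" (4x4, takes a point from camera to tool coordinates, whose origin is the TCP and whose axes are the flange's). Camera axes: x right, y down, z forward; pixel columns grow to the right and rows downward; lengths in m; the calibration is good to about 2 mm. A picture is of the moment at which its call begins: read the wrist's pose just before it. There is no depth.
- manip.hand_in(): hands the job in; it is judged then, once.
The state is a dict: "clock": time; "joint_pos": joint angles; "dq": joint speeds; "tau": joint torques, N m; "ee_pos": TCP position; "orientation": TCP orientation; "force": force on the tool from outside, world axes, zero at the start; "ft_torque": the same for the moment, N m; "grip_width": finger opening in m; "grasp_force": force on a finger pad.
Only numpy, scipy, OpenCV 4.12 (cv2) and the standard library are available. Lean on these libraries where they do the work, as an engineer would, in place of code of your own. Each camera call takes 0.05 s, during which the arm holds its last target. There are 200 camera calls.

## Working session

There is one attempt and no reset: what is moved stays moved. The work goes in short steps, Python scripts to look and compute and a tool call to move; the robot and the scene stay as the last step left them, time stands still between calls to the robot, and variables do not carry over. Pictures are saved under pics/ and viewed, at most 14 in all, crops included, and the job is handed in when it is done.

Besides the shell and the picture viewer there is one more tool, called after "Call:" as name(argument=value, ...) on one line, values as JSON. send_rows: Moves the arm, as the interface text tells. Its arguments: {"type":"object","properties":{"increments":{"type":"array","items":{"type":"object","properties":{"hand":{"type":"number"},"translation":{"type":"array","items":{"type":"number"}},"rotation":{"type":"array","items":{"type":"number"}}}}},"squeeze":{"type":"number"}},"required":["increments"]}

```bash
mkdir -p pics; ls; cat > h.py <<'E'
import numpy as np, cv2
from plant import manip
def snap(n):
    st=manip.read_state(); s=manip.snapshot(n); s['st']=st
    if n=='wrist':
        T=np.eye(4);T[:3,:3]=np.array(st['orientation']);T[:3,3]=st['ee_pos']
        W=T@np.array(s['tool_from_camera']); s['R']=W[:3,:3].T; s['t']=-W[:3,:3].T@W[:3,3]
    s['R']=np.array(s['R']);s['t']=np.array(s['t']).ravel();s['K']=np.array(s['camera_matrix']);return s
def save(s,f): cv2.imwrite('pics/'+f,s['pixels'][:,:,::-1])
def ray(s,u,v):
    K=s['K'];d=np.array([(u-K[0,2])/K[0,0],(v-K[1,2])/K[1,1]]);p=d.copy()
    for _ in range(30): p=d/(1+s['k1']*(p@p))
    w=s['R'].T@np.array([p[0],p[1],1]);return -s['R'].T@s['t'],w/np.linalg.norm(w)
def onz(s,u,v,z):
    c,w=ray(s,u,v);return c+w*(z-c[2])/w[2]
def tri(*a):  # list of (s,u,v)
    A=np.zeros((3,3));b=np.zeros(3);L=[]
    for s,u,v in a:
        c,w=ray(s,u,v);P=np.eye(3)-np.outer(w,w);A+=P;b+=P@c;L.append((c,P))
    X=np.linalg.solve(A,b);return X,max(np.linalg.norm(P@(X-c)) for c,P in L)
def proj(s,X):
    p=s['R']@np.array(X)+s['t'];p=p[:2]/p[2];p=p*(1+s['k1']*(p@p));return s['K'][:2,:2]@p+s['K'][:2,2]
E
python3 - <<'E'
from h import *
for n in ('top','side','wrist'):
    s=snap(n);save(s,n+'0.png');print(n,(-s['R'].T@s['t']).round(3),s['K'][0,0],s['k1'])
print({k:np.round(v,3).tolist() for k,v in manip.read_state().items()})
E
```

```text
pics
top [ 0.476 -0.06   0.944] 467.80822582698306 -0.013386105151515598
side [0.2   0.54  0.758] 442.9977284331161 -0.03565158410944568
wrist [ 0.296 -0.556  0.385] 350.0203409006653 -0.06223969939908228
{'clock': 0.15, 'joint_pos': [-74.343, 28.308, 77.119, -0.001, 74.629, -5.469], 'dq': [0.124, -0.033, -0.229, -0.046, -0.045, 0.033], 'tau': [-0.003, -87.92, -38.205, 0.07, 0.05, -0.0], 'ee_pos': [0.225, -0.583, 0.213], 'orientation': [[0.933, 0.36, -0.0], [0.36, -0.933, 0.001], [0.0, -0.001, -1.0]], 'force': [0.681, 0.15, -0.166], 'ft_torque': [0.03, 0.021, 0.015], 'grasp_force': 0.0, 'grip_width': 0.091}
```

View pics/top0.png

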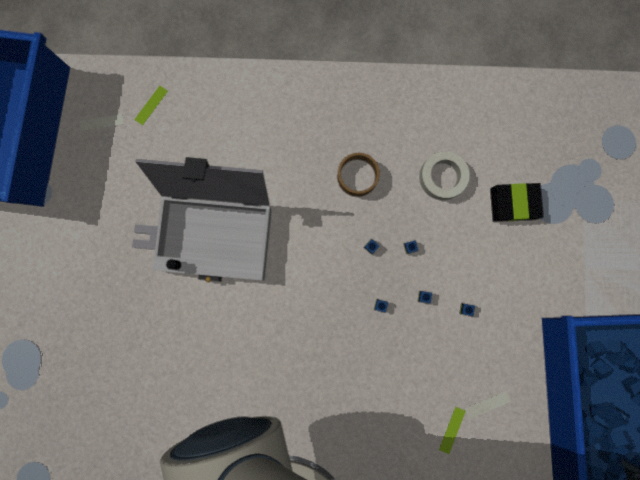

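View pics/side0.png

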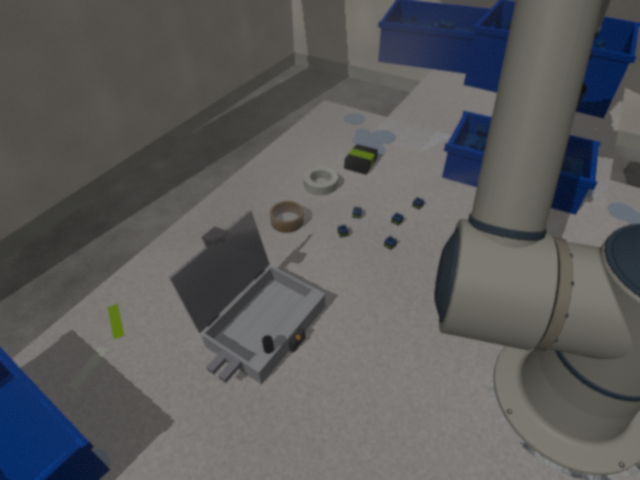

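Top view: the box is at (215,240) with the pin knob at (173,265) and the notch bracket at (145,237). The lid is up at the back, the tongue showing at (195,168). There are 5 cubes near (372,246), (412,247), (382,305), (426,297), (468,310). The tape roll is at (358,174), the label roll at (445,175) and the carton at (516,202). The side view shows the same things from the left.

```bash
cat >> h.py <<'E'
def blobs(mask,amin,amax):
    n,l,st,c=cv2.connectedComponentsWithStats(mask.astype(np.uint8))
    return [(c[i],st[i]) for i in range(1,n) if amin<=st[i,4]<=amax]
E
python3 - <<'E'
from h import *
t=snap('top');s=snap('side')
for p in [(157,270),(265,281),(270,207),(163,199)]: print('corner',onz(t,*p,0.0445).round(4))
print('knob',onz(t,173,264,0.079).round(4),'notch',onz(t,143,237,.045).round(4))
def chalkmask(im):
    h=cv2.cvtColor(im,cv2.COLOR_RGB2HSV);return (h[...,0]>95)&(h[...,0]<125)&(h[...,1]>110)
for nm,im,roi in (('top',t,(350,500,220,330)),('side',s,(320,440,180,260))):
    m=chalkmask(im['pixels']);z=np.zeros_like(m);x0,x1,y0,y1=roi;z[y0:y1,x0:x1]=m[y0:y1,x0:x1]
    for c,st in blobs(z,8,400): print(nm,c.round(1),st.tolist(),onz(im,*c,.022).round(4))
print('knob tri',tri((t,173.5,264.5),(s,267.5,338)))
E
```

```text
corner [0.4965 0.2511 0.0445]
corner [0.4816 0.0432 0.0445]
corner [0.6251 0.0393 0.0445]
corner [0.6347 0.248  0.0445]
knob [0.5077 0.2103 0.079 ] notch [0.5592 0.2819 0.045 ]
top [371.6 246.1] [365, 240, 14, 13, 102] [ 0.5566 -0.1622  0.022 ]
top [411.  246.6] [405, 241, 13, 12, 105] [ 0.5579 -0.2403  0.022 ]
top [425.1 296.9] [419, 292, 13, 11, 110] [ 0.4596 -0.2692  0.022 ]
top [381.  305.6] [375, 300, 12, 12, 106] [ 0.4403 -0.1828  0.022 ]
top [467.6 309.5] [462, 304, 13, 12, 115] [ 0.4374 -0.3532  0.022 ]
side [418. 202.] [415, 201, 7, 4, 20] [ 0.4323 -0.3433  0.022 ]
side [397.3 217.4] [394, 216, 8, 5, 29] [ 0.455  -0.2611  0.022 ]
side [342.4 229.4] [339, 227, 8, 6, 29] [ 0.5523 -0.1543  0.022 ]
side [390.1 241.3] [386, 239, 9, 6, 35] [ 0.4362 -0.1749  0.022 ]
knob tri (array([0.50764016, 0.21102123, 0.07492185]), np.float64(0.0008255347855648281))
```

Call:
send_rows(increments=[{"hand": 91, "translation": [100, 170, 46], "rotation": [0, 0, -0.18]}, {"hand": 91, "translation": [205, 333, 46], "rotation": [0, 0, -0.368]}, {"hand": 91, "translation": [205, 333, 46], "rotation": [0, 0, -0.368]}, {"hand": 91, "translation": [205, 333, 46], "rotation": [0, 0, -0.368]}, {"hand": 91, "translation": [205, 333, 46], "rotation": [0, 0, -0.368]}, {"hand": 91, "translation": [205, 333, 46], "rotation": [0, 0, -0.368]}, {"hand": 91, "translation": [205, 333, 46], "rotation": [0, 0, -0.368]}, {"hand": 91, "translation": [205, 333, 46], "rotation": [0, 0, -0.368]}])

```text
clock: 1.05
ee_pos: [0.4311, -0.2479, 0.2603]
orientation: [[1.0, 0.001, 0.0], [0.001, -1.0, -0.0], [0.0, 0.0, -1.0]]
force: [1.6, -0.0, -0.3]
grip_width: 0.0911
grasp_force: 0.0
```

Call:
send_rows(increments=[{"hand": 91, "translation": [0, 0, 0], "rotation": [0, 0, 0]}, {"hand": 91, "translation": [0, 0, 0], "rotation": [0, 0, 0]}, {"hand": 91, "translation": [0, 0, 0], "rotation": [0, 0, 0]}])

```text
clock: 1.35
ee_pos: [0.43, -0.2505, 0.2598]
orientation: [[1.0, 0.0, -0.0], [0.0, -1.0, -0.0], [-0.0, 0.0, -1.0]]
force: [-0.3, -0.1, 0.9]
grip_width: 0.0913
grasp_force: 0.0
```

```bash
python3 - <<'E'
from h import *
s=snap('wrist');save(s,'w1.png');print(s['st']['ee_pos'],np.round(s['st']['orientation'],3).tolist(),(-s['R'].T@s['t']).round(3), s['R'][2].round(3))
E
```

```text
[ 0.42996796 -0.25054098  0.25980756] [[1.0, 0.0, -0.0], [0.0, -1.0, -0.0], [-0.0, 0.0, -1.0]] [ 0.506 -0.251  0.431] [-0.271 -0.001 -0.963]
```

View pics/w1.png

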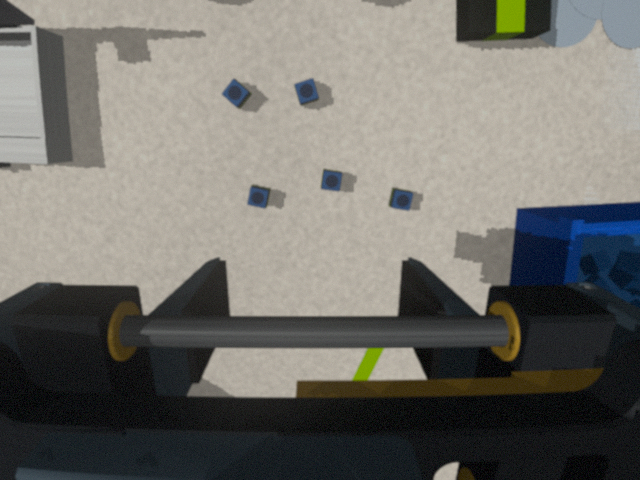

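Five cubes show at (236,93), (306,91), (332,180), (259,196) and (402,199). The box's right end is at the left edge.

```bash
cat >> h.py <<'E'
def cubes(s,roi,amin=40,amax=900,z=.022):
    im=s['pixels'];h=cv2.cvtColor(im,cv2.COLOR_RGB2HSV)
    m=((h[...,0]>95)&(h[...,0]<125)&(h[...,1]>110)&(h[...,2]>45)).astype(np.uint8)
    x0,x1,y0,y1=roi;k=np.zeros_like(m);k[y0:y1,x0:x1]=m[y0:y1,x0:x1]
    out=[]
    for c in cv2.findContours(k,cv2.RETR_EXTERNAL,cv2.CHAIN_APPROX_NONE)[0]:
        if not amin<=cv2.contourArea(c)<=amax: continue
        w=np.array([onz(s,*p,z)[:2] for p in c[:,0].astype(float)])
        (cx,cy),sz,a=cv2.minAreaRect((w*1000).astype(np.float32))
        pc=cv2.minAreaRect(c)[0]
        out.append((np.array([cx,cy])/1000,np.array(sz),(a+45)%90-45,np.array(pc)))
    return out
E
python3 - <<'E'
from h import *
s=snap('wrist');t=snap('top')
W=cubes(s,(180,500,60,240));T=cubes(t,(350,500,220,330),30)
for c in W:
    b=min(T,key=lambda d:np.linalg.norm(d[0]-c[0]));X,e=tri((s,*c[3]),(t,*b[3]))
    print(c[0].round(4),c[1].round(1),round(c[2],1),'| top',b[0].round(4),b[1].round(1),round(b[2],1),'tri',X.round(4),round(e,4))
E
```

```text
[ 0.4367 -0.3552] [20.8 19.4] -8.6 | top [ 0.558  -0.2405] [19.5 20.9] 19.2 tri [ 0.5203 -0.1767  0.5595] 0.0415
[ 0.4397 -0.1858] [19.1 19.3] -13.4 | top [ 0.4405 -0.1829] [20.4 18.8] -13.2 tri [ 0.4393 -0.1842  0.0146] 0.0009
[ 0.4591 -0.2718] [19.1 19.3] -8.5 | top [ 0.4405 -0.1829] [20.4 18.8] -13.2 tri [ 0.3963 -0.2914 -0.6758] 0.023
[ 0.557  -0.2434] [19.5 19. ] 17.4 | top [ 0.558  -0.2405] [19.5 20.9] 19.2 tri [ 0.5591 -0.2432  0.0076] 0.0002
[ 0.556  -0.1648] [19.1 19.1] -41.1 | top [ 0.5564 -0.1619] [19.5 20.9] -38.5 tri [ 0.5571 -0.1629  0.013 ] 0.0001
```

Call:
send_rows(increments=[{"hand": 91, "translation": [-10, 40, 0], "rotation": [0, 0, 0]}, {"hand": 91, "translation": [-10, 80, 0], "rotation": [0, 0, 0]}, {"hand": 91, "translation": [-10, 130, 0], "rotation": [0, 0, 0]}, {"hand": 91, "translation": [-10, 180, 0], "rotation": [0, 0, 0]}, {"hand": 91, "translation": [-10, 230, 0], "rotation": [0, 0, 0]}, {"hand": 91, "translation": [-10, 280, 0], "rotation": [0, 0, 0]}, {"hand": 91, "translation": [-10, 330, 0], "rotation": [0, 0, 0]}, {"hand": 91, "translation": [-10, 380, 0], "rotation": [0, 0, 0]}])

```text
clock: 2.3
ee_pos: [0.4202, 0.1313, 0.2601]
orientation: [[1.0, -0.001, 0.0], [-0.001, -1.0, -0.0], [0.0, 0.0, -1.0]]
force: [1.1, -1.4, 0.7]
grip_width: 0.0909
grasp_force: 0.0
```

Call:
send_rows(increments=[{"hand": 91, "translation": [0, 40, 0], "rotation": [0, 0, 0]}, {"hand": 91, "translation": [0, 40, 0], "rotation": [0, 0, 0]}, {"hand": 91, "translation": [0, 40, 0], "rotation": [0, 0, 0]}, {"hand": 91, "translation": [0, 40, 0], "rotation": [0, 0, 0]}])

```text
clock: 2.7
ee_pos: [0.4204, 0.1689, 0.2598]
orientation: [[1.0, -0.0, -0.0], [-0.0, -1.0, -0.0], [-0.0, 0.0, -1.0]]
force: [-0.0, -0.2, 0.7]
grip_width: 0.0909
grasp_force: 0.0
```

```bash
python3 - <<'E'
from h import *
import pickle
s=snap('wrist');save(s,'w2.png');pickle.dump(s,open('w2.pkl','wb'));print(s['st']['ee_pos'],(-s['R'].T@s['t']).round(3))
E
```

```text
[0.42042716 0.16890198 0.25981774] [0.497 0.169 0.431]
```

View pics/w2.png

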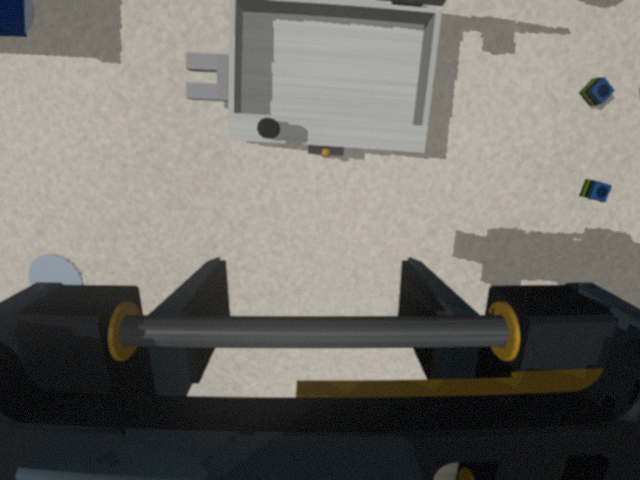

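Seen here: knob at (269,128), bracket (187–228, 53–102), catch plunger (325,152), and the lid top edge at the image's top. I'll zoom in to read edges precisely.

```bash
python3 - <<'E'
from h import *
import pickle
s=pickle.load(open('w2.pkl','rb'))
c=s['pixels'][0:165,180:455,::-1];cv2.imwrite('pics/w2c.png',np.clip(cv2.resize(c,None,fx=2.9,fy=2.9,interpolation=cv2.INTER_CUBIC).astype(float)*1.15,0,255))
E
```

```text
[ WARN:0@0.238] global loadsave.cpp:1063 imwrite_ Unsupported depth image for selected encoder is fallbacked to CV_8U.
```

View pics/w2c.png

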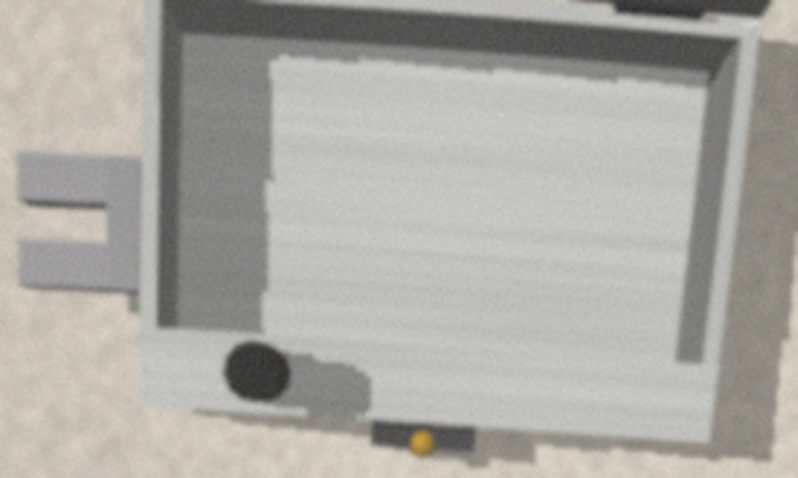

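The crop shows the bracket's prong tips at crop (19,202)/(19,242), with the notch root at (107,205)/(107,240). Sill front corners are at (140,405) and (711,441), and the bay's inner corners at (158,326), (705,363) and (738,38). The knob is at (257,372) and the plunger at (422,443). I'll fit the box pose from these.

```bash
python3 - <<'E'
from h import *
import pickle
s=pickle.load(open('w2.pkl','rb'));t=snap('top')
f=lambda c:((c[0]+.5)/2.9-.5+180,(c[1]+.5)/2.9-.5)
P=[((140,405),(-83,106),45),((711,441),(-83,-106),45),((158,326),(-55,100),45),((705,363),(-55,-100),44.5),((738,38),(55,-100),44),
((20,203),(-13.5,150),45),((18,241),(-26.5,150),45),((107,205),(-13.5,118),45),((107,240),(-26.5,118),45)]
W=np.array([onz(s,*f(a),z/1000)[:2]*1000 for a,b,z in P]);B=np.array([b for a,b,z in P],float)
wc,bc=W.mean(0),B.mean(0);H=(B-bc).T@(W-wc);th=np.arctan2(H[0,1]-H[1,0],H[0,0]+H[1,1])
R=np.array([[np.cos(th),-np.sin(th)],[np.sin(th),np.cos(th)]]);o=wc-R@bc
print('yaw',np.degrees(th),'o',o.round(1));print('res',(W-(B@R.T+o)).round(1).tolist())
Q=lambda x,y:(R@np.array([x,y])+o).round(1)
print('bore',Q(-69,60),'notch',Q(-20,136),'knob seen z79',onz(s,*f((257,372)),.079).round(4))
# height checks from two views
for nm,a,b in(('knob',f((257,372)),(173.3,264.3)),('sillL',f((140,405)),(157,270)),('sillR',f((711,441)),(265,281))):
    X,e=tri((s,*a),(t,*b));print(nm,X.round(4),round(e,4))
np.save('box.npy',np.array([th,*o]))
E
```

```text
yaw -3.3300317478535786 o [572.4 148.9]
res [[0.6, 0.1], [-0.0, -0.4], [0.8, -0.4], [-0.3, -0.6], [-0.5, 1.1], [-0.8, -0.5], [-0.6, 0.4], [-0.2, 0.2], [1.0, 0.1]]
bore [507.  212.8] notch [560.4 285.9] knob seen z79 [0.5068 0.2119 0.079 ]
knob [0.5073 0.2132 0.0677] 0.0002
sillL [ 0.4972  0.2775 -0.031 ] 0.001
sillR [0.4823 0.0443 0.0344] 0.0007
```

Call:
send_rows(increments=[{"hand": 91, "translation": [87, 43.5, -40], "rotation": [0, 0, -0.058]}, {"hand": 91, "translation": [87, 43.5, -80], "rotation": [0, 0, -0.058]}, {"hand": 91, "translation": [87, 43.5, -120], "rotation": [0, 0, -0.058]}, {"hand": 60, "translation": [87, 43.5, -130], "rotation": [0, 0, -0.058]}, {"hand": 60, "translation": [87, 43.5, -150], "rotation": [0, 0, -0.058]}, {"hand": 60, "translation": [87, 43.5, -180], "rotation": [0, 0, -0.058]}, {"hand": 60, "translation": [87, 43.5, -200], "rotation": [0, 0, -0.058]}, {"hand": 60, "translation": [87, 43.5, -210], "rotation": [0, 0, -0.058]}], squeeze=15)

```text
clock: 3.6
ee_pos: [0.5068, 0.2121, 0.0483]
orientation: [[0.998, -0.059, -0.002], [-0.059, -0.998, -0.001], [-0.002, 0.001, -1.0]]
force: [0.8, 0.7, 0.3]
grip_width: 0.06
grasp_force: 0.0
```

Call:
send_rows(increments=[{"hand": 60, "translation": [0, 0, 0], "rotation": [0, 0, 0]}, {"hand": 60, "translation": [0, 0, 0], "rotation": [0, 0, 0]}])

```text
clock: 3.8
ee_pos: [0.5079, 0.2132, 0.0507]
orientation: [[0.998, -0.058, 0.001], [-0.058, -0.998, 0.0], [0.001, -0.0, -1.0]]
force: [-0.2, -0.1, 0.6]
grip_width: 0.06
grasp_force: 0.0
```

```bash
python3 - <<'E'
from h import *
s=snap('wrist')
cv2.imwrite('pics/w3.png',s['pixels'][:,:,::-1])
print(s['st']['ee_pos'],proj(s,[.507,.2125,.079]),proj(s,[.507,.2125,.045]))
E
```

```text
[0.50793517 0.21320566 0.05065574] [313.9958696  314.96537585] [313.88720082 284.88238215]
```

View pics/w3.png

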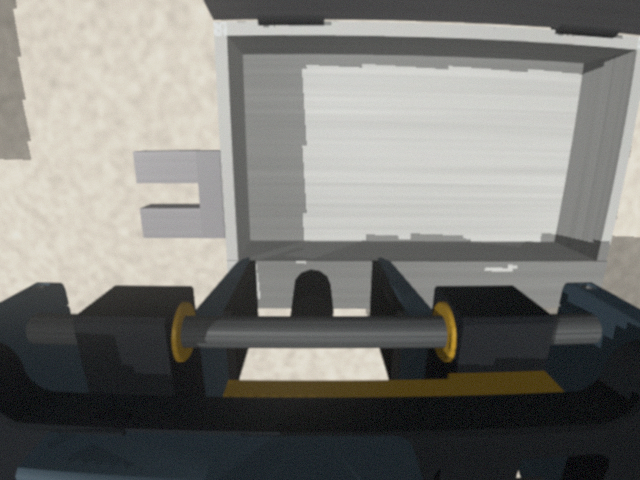

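The knob at (313,295) sits centred between the fingers. Next: close, then lift.

Call:
send_rows(increments=[{"hand": 15, "translation": [0, 0, 0], "rotation": [0, 0, 0]}, {"hand": 15, "translation": [0, 0, 0], "rotation": [0, 0, 0]}, {"hand": 15, "translation": [0, 0, 0], "rotation": [0, 0, 0]}, {"hand": 15, "translation": [0, 0, 0], "rotation": [0, 0, 0]}, {"hand": 15, "translation": [0, 0, 0], "rotation": [0, 0, 0]}, {"hand": 15, "translation": [0, 0, 0], "rotation": [0, 0, 0]}, {"hand": 15, "translation": [0, 0, 0], "rotation": [0, 0, 0]}], squeeze=20)

```text
clock: 4.55
ee_pos: [0.5073, 0.2136, 0.05]
orientation: [[0.998, -0.057, 0.0], [-0.057, -0.998, 0.0], [0.0, -0.0, -1.0]]
force: [-1.0, 0.2, 1.9]
grip_width: 0.0196
grasp_force: 20.0
```

Call:
send_rows(increments=[{"hand": 15, "translation": [0, 0, 10], "rotation": [0, 0, 0]}, {"hand": 15, "translation": [0, 0, 25], "rotation": [0, 0, 0]}, {"hand": 15, "translation": [0, 0, 45], "rotation": [0, 0, 0]}, {"hand": 15, "translation": [0, 0, 65], "rotation": [0, 0, 0]}, {"hand": 15, "translation": [0, 0, 65], "rotation": [0, 0, 0]}, {"hand": 15, "translation": [0, 0, 65], "rotation": [0, 0, 0]}, {"hand": 15, "translation": [0, 0, 65], "rotation": [0, 0, 0]}])

```text
clock: 5.25
ee_pos: [0.5068, 0.2134, 0.1143]
orientation: [[0.998, -0.057, -0.001], [-0.057, -0.998, -0.0], [-0.001, 0.0, -1.0]]
force: [0.3, -0.4, -0.8]
grip_width: 0.0196
grasp_force: 20.0
```

```bash
python3 - <<'E'
from h import *
print(manip.read_state()['ee_pos'],manip.read_state()['force'])
s=snap('side');p=proj(s,[.508,.213,.15]).astype(int);print(p)
c=s['pixels'][p[1]-60:p[1]+90,p[0]-100:p[0]+100,::-1];cv2.imwrite('pics/s3.png',cv2.resize(c,None,fx=3,fy=3,interpolation=cv2.INTER_CUBIC))
E
```

```text
[0.50681078 0.2133539  0.11434822] [ 0.30244594 -0.39051738 -0.81907508]
[263 313]
```

View pics/s3.png

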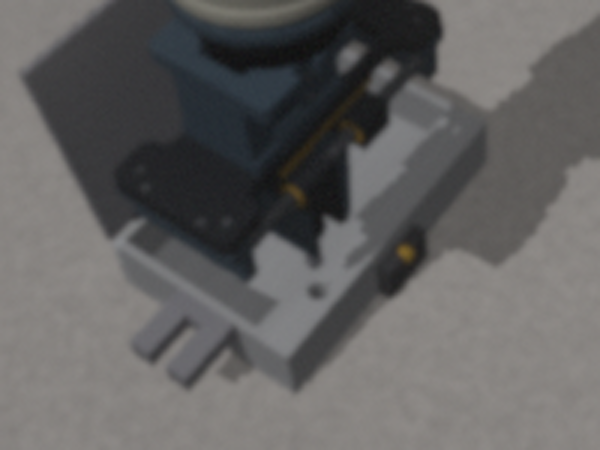

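The pin is held and the bore is empty, visible at (317,290). I'll carry the pin to the notch.

Call:
send_rows(increments=[{"hand": 15, "translation": [18, 24, 0], "rotation": [0, 0, 0]}, {"hand": 15, "translation": [36, 48, 0], "rotation": [0, 0, 0]}, {"hand": 15, "translation": [53.3, 73, 0], "rotation": [0, 0, 0]}, {"hand": 15, "translation": [53.3, 73, 0], "rotation": [0, 0, 0]}, {"hand": 15, "translation": [53.3, 73, 0], "rotation": [0, 0, 0]}, {"hand": 15, "translation": [53.3, 73, 0], "rotation": [0, 0, 0]}, {"hand": 15, "translation": [53.3, 73, -15], "rotation": [0, 0, 0]}, {"hand": 15, "translation": [53.3, 73, -22], "rotation": [0, 0, 0]}])

```text
clock: 6.1
ee_pos: [0.5597, 0.2856, 0.092]
orientation: [[0.998, -0.058, -0.001], [-0.058, -0.998, -0.001], [-0.001, 0.001, -1.0]]
force: [-0.0, -1.1, -1.1]
grip_width: 0.0196
grasp_force: 20.0
```

Call:
send_rows(increments=[{"hand": 15, "translation": [0, 0, -5], "rotation": [0, 0, 0]}, {"hand": 15, "translation": [0, 0, -10], "rotation": [0, 0, 0]}, {"hand": 15, "translation": [0, 0, -13], "rotation": [0, 0, 0]}, {"hand": 15, "translation": [0, 0, -13], "rotation": [0, 0, 0]}])

```text
clock: 6.5
ee_pos: [0.5605, 0.2864, 0.0797]
orientation: [[0.998, -0.057, -0.0], [-0.057, -0.998, -0.0], [-0.0, 0.0, -1.0]]
force: [0.9, 0.5, -1.4]
grip_width: 0.0195
grasp_force: 20.0
```

Call:
send_rows(increments=[{"hand": 15, "translation": [0, 0, -8], "rotation": [0, 0, 0]}, {"hand": 15, "translation": [0, 0, -16], "rotation": [0, 0, 0]}, {"hand": 15, "translation": [0, 0, -24], "rotation": [0, 0, 0]}, {"hand": 15, "translation": [0, 0, -28], "rotation": [0, 0, 0]}, {"hand": 15, "translation": [0, 0, -29], "rotation": [0, 0, 0]}, {"hand": 15, "translation": [0, 0, -29], "rotation": [0, 0, 0]}, {"hand": 15, "translation": [0, 0, -29], "rotation": [0, 0, 0]}])

```text
clock: 7.2
ee_pos: [0.5608, 0.2866, 0.0511]
orientation: [[0.998, -0.057, 0.0], [-0.057, -0.998, 0.0], [0.0, -0.0, -1.0]]
force: [-0.5, -0.1, -1.1]
grip_width: 0.0194
grasp_force: 20.0
```

```bash
python3 - <<'E'
from h import *
st=manip.read_state();print(st['ee_pos'],st['force'],st['grip_width'])
s=snap('side');p=proj(s,[.56,.286,.06]).astype(int);print(p)
c=s['pixels'][p[1]-75:p[1]+75,p[0]-100:p[0]+100,::-1];cv2.imwrite('pics/s4.png',cv2.resize(c,None,fx=3,fy=3,interpolation=cv2.INTER_CUBIC))
E
```

```text
[0.56081266 0.2866055  0.05114897] [-0.50318675 -0.14033826 -1.06622901] 0.01935216788949059
[219 361]
```

View pics/s4.png

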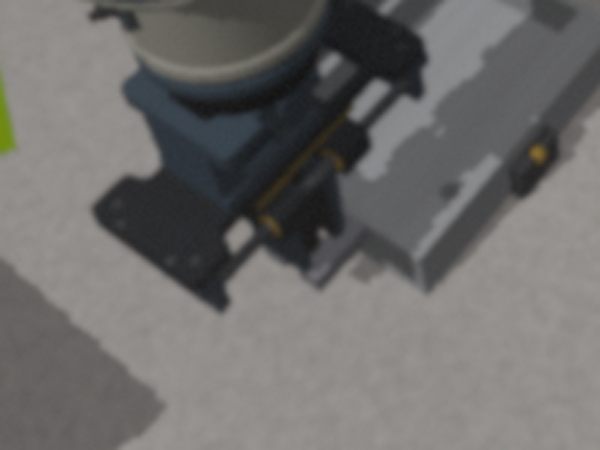

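The pin is in the notch with no side load. Release and rise, then look.

Call:
send_rows(increments=[{"hand": 22, "translation": [0, 0, 0], "rotation": [0, 0, 0]}, {"hand": 30, "translation": [0, 0, 0], "rotation": [0, 0, 0]}, {"hand": 50, "translation": [0, 0, 0], "rotation": [0, 0, 0]}, {"hand": 50, "translation": [0, 0, 0], "rotation": [0, 0, 0]}, {"hand": 50, "translation": [0, 0, 30], "rotation": [0, 0, 0]}, {"hand": 50, "translation": [0, 0, 70], "rotation": [0, 0, 0]}, {"hand": 50, "translation": [0, 0, 120], "rotation": [0, 0, 0]}, {"hand": 50, "translation": [0, 0, 170], "rotation": [0, 0, 0]}])

```text
clock: 8.05
ee_pos: [0.5601, 0.2863, 0.2226]
orientation: [[0.998, -0.057, -0.001], [-0.057, -0.998, -0.0], [-0.001, 0.0, -1.0]]
force: [1.0, 0.3, 0.3]
grip_width: 0.0499
grasp_force: 0.0
```

Call:
send_rows(increments=[{"hand": 50, "translation": [-40, -30, 20], "rotation": [0, 0, 0]}, {"hand": 50, "translation": [-80, -60, 40], "rotation": [0, 0, 0]}, {"hand": 50, "translation": [-120, -100, 40], "rotation": [0, 0, 0]}, {"hand": 50, "translation": [-130, -140, 40], "rotation": [0, 0, 0]}, {"hand": 50, "translation": [-130, -140, 40], "rotation": [0, 0, 0]}, {"hand": 50, "translation": [-130, -140, 40], "rotation": [0, 0, 0]}])

```text
clock: 8.65
ee_pos: [0.4305, 0.1457, 0.2614]
orientation: [[0.998, -0.059, 0.001], [-0.059, -0.998, 0.0], [0.001, -0.0, -1.0]]
force: [0.7, 0.5, 0.0]
grip_width: 0.0502
grasp_force: 0.0
```

```bash
python3 - <<'E'
from h import *
s=snap('wrist');print(s['st']['ee_pos'])
p=proj(s,[.5605,.286,.05]).astype(int);print(p)
x=max(0,p[0]-60);c=s['pixels'][max(0,p[1]-60):p[1]+60,x:x+200,::-1];cv2.imwrite('pics/w4.png',cv2.resize(c,None,fx=4,fy=4,interpolation=cv2.INTER_CUBIC))
t=snap('top')
for c in cubes(t,(350,500,220,330),30): print('top',c[0].round(4),c[1].round(1),round(c[2],1))
E
```

```text
[0.4304889  0.14574007 0.26140586]
[170  95]
top [ 0.4375 -0.3533] [22.3 18.8] -9.7
top [ 0.4403 -0.1828] [20.4 19.3] -13.2
top [ 0.4598 -0.2693] [21.4 19. ] -7.7
top [ 0.558  -0.2405] [19.5 20.9] 19.2
top [ 0.5569 -0.1621] [19.7 20.4] -38.5
```

View pics/w4.png

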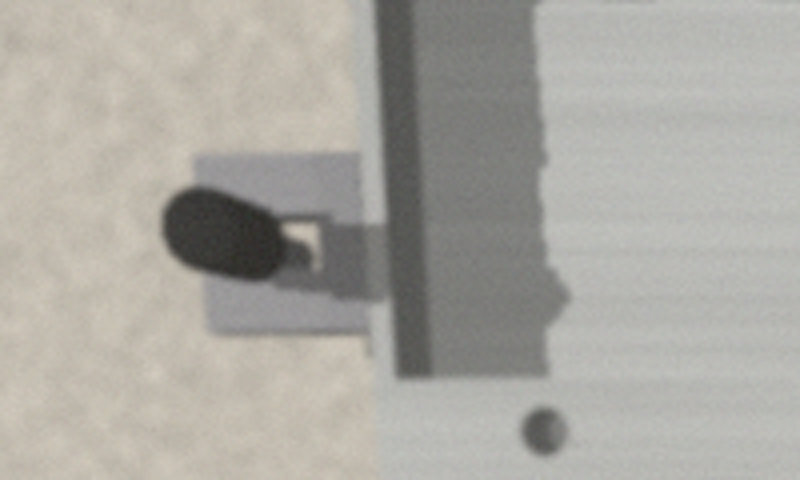

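The pin hangs in the notch with its knob base at the predicted pixel, and the bore is empty. The cubes haven't moved. I'll turn the hand half a turn so the camera stays clear of the lid, and go to the first cube.

Call:
send_rows(increments=[{"hand": 50, "translation": [0, -15, 0], "rotation": [0, 0, 0.14]}, {"hand": 50, "translation": [0, -30, 0], "rotation": [0, 0, 0.28]}, {"hand": 50, "translation": [0, -45, 0], "rotation": [0, 0, 0.42]}, {"hand": 50, "translation": [0, -60, 0], "rotation": [0, 0, 0.57]}, {"hand": 50, "translation": [0, -80, 0], "rotation": [0, 0, 0.71]}, {"hand": 50, "translation": [0, -95, 0], "rotation": [0, 0, 0.85]}, {"hand": 50, "translation": [0, -110, 0], "rotation": [0, 0, 0.99]}, {"hand": 50, "translation": [0, -110, 0], "rotation": [0, 0, 0.99]}])

```text
clock: 9.55
ee_pos: [0.4314, 0.0362, 0.2607]
orientation: [[0.593, 0.805, -0.0], [0.805, -0.593, -0.0], [-0.0, -0.0, -1.0]]
force: [1.0, -0.5, -0.6]
grip_width: 0.0503
grasp_force: 0.0
```

Call:
send_rows(increments=[{"hand": 50, "translation": [0, -15, 0], "rotation": [0, 0, 0.14]}, {"hand": 50, "translation": [0, -30, 0], "rotation": [0, 0, 0.28]}, {"hand": 50, "translation": [0, -45, 0], "rotation": [0, 0, 0.42]}, {"hand": 50, "translation": [0, -60, 0], "rotation": [0, 0, 0.57]}, {"hand": 50, "translation": [0, -80, 0], "rotation": [0, 0, 0.71]}, {"hand": 50, "translation": [0, -95, 0], "rotation": [0, 0, 0.85]}, {"hand": 50, "translation": [0, -110, 0], "rotation": [0, 0, 0.99]}, {"hand": 50, "translation": [0, -110, 0], "rotation": [0, 0, 0.99]}])

```text
clock: 10.35
ee_pos: [0.4315, -0.0738, 0.2607]
orientation: [[-0.344, 0.939, 0.0], [0.939, 0.344, -0.0], [-0.0, 0.0, -1.0]]
force: [0.2, 0.6, 0.7]
grip_width: 0.0497
grasp_force: 0.0
```

Call:
send_rows(increments=[{"hand": 50, "translation": [0, -15, 0], "rotation": [0, 0, 0.14]}, {"hand": 50, "translation": [0, -30, -10], "rotation": [0, 0, 0.28]}, {"hand": 50, "translation": [0, -45, -30], "rotation": [0, 0, 0.42]}, {"hand": 50, "translation": [0, -60, -60], "rotation": [0, 0, 0.57]}, {"hand": 50, "translation": [5, -80, -90], "rotation": [0, 0, 0.71]}, {"hand": 50, "translation": [9.7, -110.5, -120], "rotation": [0, 0, 0.85]}, {"hand": 50, "translation": [9.7, -110.5, -151], "rotation": [0, 0, 0.99]}, {"hand": 50, "translation": [9.7, -110.5, -151], "rotation": [0, 0, 0.99]}])

```text
clock: 11.15
ee_pos: [0.4392, -0.1824, 0.1069]
orientation: [[-0.973, 0.231, -0.005], [0.231, 0.973, 0.003], [0.006, 0.002, -1.0]]
force: [0.8, 0.6, 0.2]
grip_width: 0.0499
grasp_force: 0.0
```

```bash
python3 - <<'E'
from h import *
st=manip.read_state();R=np.array(st['orientation']);print(st['ee_pos'],np.degrees(np.arctan2(R[1,0],R[0,0])),np.round(st['joint_pos'],1))
s=snap('wrist');print('pred B',proj(s,[.44,-.184,.022]))
for c in cubes(s,(120,520,0,330),100,5000): print(c[0].round(4),c[1].round(1),round(c[2],1),c[3])
t=snap('top')
# lid angle estimate: tongue/front edge corners, guess
for p in ((137,160),(268,171)):
  for z in (.185,.19): print(onz(t,*p,z).round(3))
E
```

```text
[ 0.43920231 -0.18241204  0.10690338] 166.660209382774 [ -29.8   25.2  104.6    0.    50.5 -106.4]
pred B [312.35182547 244.63731845]
[ 0.4549 -0.2681] [23.  20.3] 22.7 [213.29205322 284.61947632]
[ 0.4382 -0.1846] [20.  19.9] -13.4 [311.  242.5]
[0.674 0.247 0.185]
[0.673 0.245 0.19 ]
[0.662 0.029 0.185]
[0.661 0.029 0.19 ]
```

Cube B sits at pixel (311,242), where predicted. Go down and grasp.

Call:
send_rows(increments=[{"hand": 50, "translation": [0, 0, -35], "rotation": [0, 0, 0]}, {"hand": 50, "translation": [0, 0, -70], "rotation": [0, 0, 0]}, {"hand": 50, "translation": [0, 0, -95], "rotation": [0, 0, 0]}, {"hand": 40, "translation": [0, 0, -106], "rotation": [0, 0, 0]}, {"hand": 30, "translation": [0, 0, -106], "rotation": [0, 0, 0]}, {"hand": 15, "translation": [0, 0, -106], "rotation": [0, 0, 0]}, {"hand": 15, "translation": [0, 0, -106], "rotation": [0, 0, 0]}, {"hand": 15, "translation": [0, 0, -106], "rotation": [0, 0, 0]}], squeeze=10)

```text
clock: 12.05
ee_pos: [0.4412, -0.1843, 0.0053]
orientation: [[-0.974, 0.228, 0.002], [0.228, 0.974, -0.001], [-0.002, -0.001, -1.0]]
force: [1.5, 2.1, 11.9]
grip_width: 0.0219
grasp_force: 10.0
```

Call:
send_rows(increments=[{"hand": 15, "translation": [0, 0, 0], "rotation": [0, 0, 0]}, {"hand": 15, "translation": [0, 0, 10], "rotation": [0, 0, 0]}, {"hand": 15, "translation": [0, 0, 30], "rotation": [0, 0, 0]}, {"hand": 15, "translation": [0, 0, 60], "rotation": [0, 0, 0]}, {"hand": 15, "translation": [0, 0, 90], "rotation": [0, 0, 0]}, {"hand": 15, "translation": [0, 0, 106], "rotation": [0, 0, 0]}])

```text
clock: 12.65
ee_pos: [0.441, -0.1844, 0.1132]
orientation: [[-0.974, 0.227, 0.003], [0.227, 0.974, -0.002], [-0.003, -0.001, -1.0]]
force: [0.3, -0.2, -0.3]
grip_width: 0.0221
grasp_force: 10.0
```

Call:
send_rows(increments=[{"hand": 15, "translation": [10, 30, 0], "rotation": [0, 0, 0.02]}, {"hand": 15, "translation": [20, 75, 0], "rotation": [0, 0, 0.04]}, {"hand": 15, "translation": [30, 120, 0], "rotation": [0, 0, 0.06]}, {"hand": 15, "translation": [45, 165, 0], "rotation": [0, 0, 0.08]}, {"hand": 15, "translation": [60, 210, 0], "rotation": [0, 0, 0.1]}, {"hand": 15, "translation": [75, 255, 0], "rotation": [0, 0, 0.12]}, {"hand": 15, "translation": [85, 300, 0], "rotation": [0, 0, 0.15]}, {"hand": 15, "translation": [95, 345, 0], "rotation": [0, 0, 0.172]}])

```text
clock: 13.45
ee_pos: [0.5355, 0.1631, 0.1113]
orientation: [[-0.998, 0.056, 0.001], [0.056, 0.998, 0.0], [-0.001, 0.0, -1.0]]
force: [1.2, -1.8, 0.2]
grip_width: 0.0221
grasp_force: 10.0
```

Call:
send_rows(increments=[{"hand": 15, "translation": [5, 40, 0], "rotation": [0, 0, 0]}, {"hand": 15, "translation": [8.8, 64.7, 0], "rotation": [0, 0, 0]}, {"hand": 15, "translation": [8.8, 64.7, 0], "rotation": [0, 0, 0]}, {"hand": 15, "translation": [8.8, 64.7, -25], "rotation": [0, 0, 0]}, {"hand": 15, "translation": [8.8, 64.7, -60], "rotation": [0, 0, 0]}, {"hand": 15, "translation": [8.8, 64.7, -88], "rotation": [0, 0, 0]}, {"hand": 15, "translation": [8.8, 64.7, -98], "rotation": [0, 0, 0]}, {"hand": 15, "translation": [8.8, 64.7, -98], "rotation": [0, 0, 0]}])

```text
clock: 14.25
ee_pos: [0.5437, 0.225, 0.0118]
orientation: [[-0.998, 0.057, -0.001], [0.057, 0.998, -0.001], [0.001, -0.001, -1.0]]
force: [-0.6, 0.2, 0.1]
grip_width: 0.0219
grasp_force: 10.0
```

Call:
send_rows(increments=[{"hand": 15, "translation": [0, 0, 0], "rotation": [0, 0, 0]}, {"hand": 26, "translation": [0, 0, 0], "rotation": [0, 0, 0]}, {"hand": 30, "translation": [0, 0, 0], "rotation": [0, 0, 0]}, {"hand": 30, "translation": [0, 0, 5], "rotation": [0, 0, 0]}, {"hand": 30, "translation": [0, 0, 35], "rotation": [0, 0, 0]}, {"hand": 40, "translation": [0, 0, 70], "rotation": [0, 0, 0]}, {"hand": 50, "translation": [0, 0, 98], "rotation": [0, 0, 0]}])

```text
clock: 14.95
ee_pos: [0.5443, 0.2258, 0.1122]
orientation: [[-0.998, 0.057, 0.001], [0.057, 0.998, 0.0], [-0.001, 0.0, -1.0]]
force: [0.3, -0.1, 0.7]
grip_width: 0.0431
grasp_force: 0.0
```

```bash
python3 - <<'E'
from h import *
st=manip.read_state();R=np.array(st['orientation']);print(st['ee_pos'],np.degrees(np.arctan2(R[1,0],R[0,0])))
s=snap('wrist');save(s,'w5.png')
for c in cubes(s,(100,560,0,400),100,9000,.028): print(c[0].round(4),c[1].round(1),round(c[2],1),c[3])
t=snap('top')
for c in cubes(t,(350,500,220,330),30): print('top',c[0].round(4),c[1].round(1),round(c[2],1))
E
```

```text
[0.54434652 0.22583736 0.11224353] 176.74679638370552
[0.5421 0.2253] [20.5 20.6] -3.3 [313.5 240. ]
top [ 0.4377 -0.3534] [22.3 18.5] -12.4
top [ 0.4601 -0.2697] [20.3 18.4] -9.7
top [ 0.5578 -0.2404] [19.3 21. ] 17.6
top [ 0.5563 -0.1616] [18.2 19.8] -43.6
```

Call:
send_rows(increments=[{"hand": 50, "translation": [0, -30, 0], "rotation": [0, 0, -0.08]}, {"hand": 50, "translation": [0, -75, 0], "rotation": [0, 0, -0.16]}, {"hand": 50, "translation": [0, -120, 0], "rotation": [0, 0, -0.24]}, {"hand": 50, "translation": [5, -165, 0], "rotation": [0, 0, -0.32]}, {"hand": 50, "translation": [5, -210, 0], "rotation": [0, 0, -0.4]}, {"hand": 50, "translation": [10, -255, 0], "rotation": [0, 0, -0.48]}, {"hand": 50, "translation": [10, -300, 0], "rotation": [0, 0, -0.56]}, {"hand": 50, "translation": [12.7, -345, 0], "rotation": [0, 0, -0.64]}])

```text
clock: 15.85
ee_pos: [0.5562, -0.121, 0.1097]
orientation: [[-0.765, 0.644, -0.001], [0.644, 0.765, 0.0], [0.001, -0.0, -1.0]]
force: [0.4, 0.9, 0.2]
grip_width: 0.0502
grasp_force: 0.0
```

Call:
send_rows(increments=[{"hand": 50, "translation": [0, -30, 0], "rotation": [0, 0, 0]}, {"hand": 50, "translation": [0, -43.7, 0], "rotation": [0, 0, 0]}, {"hand": 50, "translation": [0, -43.7, 0], "rotation": [0, 0, 0]}, {"hand": 50, "translation": [0, -43.7, 0], "rotation": [0, 0, 0]}])

```text
clock: 16.25
ee_pos: [0.5565, -0.162, 0.1097]
orientation: [[-0.767, 0.642, -0.001], [0.642, 0.767, 0.001], [0.001, 0.0, -1.0]]
force: [0.1, 0.2, 0.2]
grip_width: 0.0497
grasp_force: 0.0
```

```bash
cat > chk.py <<'E'
from h import *
st=manip.read_state();R=np.array(st['orientation']);print(np.round(st['ee_pos'],4),round(np.degrees(np.arctan2(R[1,0],R[0,0])),1),np.round(st['joint_pos'],0))
s=snap('wrist')
for c in cubes(s,(100,560,0,400),100,9000): print(c[0].round(4),c[1].round(1),round(c[2],1),c[3])
E
python3 chk.py
```

```text
[ 0.5565 -0.162   0.1097] 140.1 [-22.  32.  90.   0.  58. -72.]
[ 0.5556 -0.1637] [20.1 20.1] -39.9 [312.  241.5]
[ 0.459  -0.2709] [21.3 19.9] -6.6 [127.72001648 234.96000671]
```

Call:
send_rows(increments=[{"hand": 50, "translation": [0, 0, -35], "rotation": [0, 0, 0]}, {"hand": 50, "translation": [0, 0, -70], "rotation": [0, 0, 0]}, {"hand": 50, "translation": [0, 0, -95], "rotation": [0, 0, 0]}, {"hand": 40, "translation": [0, 0, -105], "rotation": [0, 0, 0]}, {"hand": 30, "translation": [0, 0, -105], "rotation": [0, 0, 0]}, {"hand": 15, "translation": [0, 0, -105], "rotation": [0, 0, 0]}, {"hand": 15, "translation": [0, 0, -105], "rotation": [0, 0, 0]}, {"hand": 15, "translation": [0, 0, -105], "rotation": [0, 0, 0]}])

```text
clock: 17.1
ee_pos: [0.5577, -0.1631, 0.0062]
orientation: [[-0.767, 0.642, 0.002], [0.642, 0.767, -0.001], [-0.002, 0.001, -1.0]]
force: [-0.0, 2.6, 8.6]
grip_width: 0.022
grasp_force: 10.0
```

Call:
send_rows(increments=[{"hand": 15, "translation": [0, 0, 0], "rotation": [0, 0, 0]}, {"hand": 15, "translation": [0, 0, 10], "rotation": [0, 0, 0]}, {"hand": 15, "translation": [0, 0, 30], "rotation": [0, 0, 0]}, {"hand": 15, "translation": [0, 0, 60], "rotation": [0, 0, 0]}, {"hand": 15, "translation": [0, 0, 90], "rotation": [0, 0, 0]}, {"hand": 15, "translation": [0, 0, 105], "rotation": [0, 0, 0]}])

```text
clock: 17.7
ee_pos: [0.5578, -0.1634, 0.1134]
orientation: [[-0.767, 0.642, 0.003], [0.642, 0.767, -0.001], [-0.004, 0.001, -1.0]]
force: [-0.1, -0.3, -0.3]
grip_width: 0.0215
grasp_force: 10.0
```

Call:
send_rows(increments=[{"hand": 15, "translation": [0, 30, 0], "rotation": [0, 0, 0.08]}, {"hand": 15, "translation": [-2, 70, 0], "rotation": [0, 0, 0.16]}, {"hand": 15, "translation": [-5, 115, 0], "rotation": [0, 0, 0.24]}, {"hand": 15, "translation": [-7, 160, 0], "rotation": [0, 0, 0.32]}, {"hand": 15, "translation": [-10, 205, 0], "rotation": [0, 0, 0.4]}, {"hand": 15, "translation": [-12, 250, 0], "rotation": [0, 0, 0.48]}, {"hand": 15, "translation": [-14, 290, 0], "rotation": [0, 0, 0.56]}, {"hand": 15, "translation": [-15.5, 320, 0], "rotation": [0, 0, 0.64]}])

```text
clock: 18.5
ee_pos: [0.541, 0.1594, 0.1111]
orientation: [[-0.999, 0.052, 0.001], [0.052, 0.999, 0.0], [-0.001, 0.0, -1.0]]
force: [0.8, 0.0, -0.1]
grip_width: 0.0222
grasp_force: 10.0
```

Call:
send_rows(increments=[{"hand": 15, "translation": [0, 18.8, 0], "rotation": [0, 0, 0]}, {"hand": 15, "translation": [0, 18.8, 0], "rotation": [0, 0, 0]}, {"hand": 15, "translation": [0, 18.8, 0], "rotation": [0, 0, 0]}, {"hand": 15, "translation": [0, 18.8, -25], "rotation": [0, 0, 0]}, {"hand": 15, "translation": [0, 18.8, -60], "rotation": [0, 0, 0]}, {"hand": 15, "translation": [0, 18.8, -88], "rotation": [0, 0, 0]}, {"hand": 15, "translation": [0, 18.8, -98], "rotation": [0, 0, 0]}, {"hand": 15, "translation": [0, 18.8, -98], "rotation": [0, 0, 0]}])

```text
clock: 19.3
ee_pos: [0.5409, 0.1746, 0.0113]
orientation: [[-0.998, 0.058, -0.002], [0.058, 0.998, -0.001], [0.002, -0.001, -1.0]]
force: [0.8, 0.0, -0.7]
grip_width: 0.022
grasp_force: 10.0
```

Call:
send_rows(increments=[{"hand": 15, "translation": [0, 0, 0], "rotation": [0, 0, 0]}, {"hand": 26, "translation": [0, 0, 0], "rotation": [0, 0, 0]}, {"hand": 30, "translation": [0, 0, 0], "rotation": [0, 0, 0]}, {"hand": 30, "translation": [0, 0, 5], "rotation": [0, 0, 0]}, {"hand": 30, "translation": [0, 0, 35], "rotation": [0, 0, 0]}, {"hand": 40, "translation": [0, 0, 70], "rotation": [0, 0, 0]}, {"hand": 50, "translation": [0, 0, 98], "rotation": [0, 0, 0]}])

```text
clock: 20.0
ee_pos: [0.5415, 0.1759, 0.1122]
orientation: [[-0.998, 0.057, 0.001], [0.057, 0.998, 0.0], [-0.001, 0.0, -1.0]]
force: [0.5, 0.1, 0.2]
grip_width: 0.0431
grasp_force: 0.0
```

```bash
cat > chk2.py <<'E'
from h import *
st=manip.read_state();R=np.array(st['orientation']);print(np.round(st['ee_pos'],4),round(np.degrees(np.arctan2(R[1,0],R[0,0])),1))
s=snap('wrist')
for c in cubes(s,(60,600,0,400),100,9000,.028): print('box',c[0].round(4),c[1].round(1),round(c[2],1),c[3])
t=snap('top')
for c in cubes(t,(320,520,200,350),30): print('top',c[0].round(4),c[1].round(1),round(c[2],1))
E
python3 chk2.py
```

```text
[0.5415 0.1759 0.1122] 176.8
box [0.54  0.175] [20.  20.6] -3.2 [313. 241.]
box [0.5417 0.2246] [21.3 21.4] -3.3 [378.  239.5]
top [ 0.4374 -0.3539] [21.  19.6] -9.6
top [ 0.4577 -0.3144] [20.4 19. ] -12.4
top [ 0.558  -0.2405] [19.4 20.9] 19.1
```

Cube C was knocked to (0.458,-0.314). I'll take D next, then C closing across x (A is beside it), then A.

Call:
send_rows(increments=[{"hand": 50, "translation": [0, -30, 0], "rotation": [0, 0, 0.04]}, {"hand": 50, "translation": [0, -75, 0], "rotation": [0, 0, 0.08]}, {"hand": 50, "translation": [0, -120, 0], "rotation": [0, 0, 0.13]}, {"hand": 50, "translation": [5, -165, 0], "rotation": [0, 0, 0.18]}, {"hand": 50, "translation": [8, -210, 0], "rotation": [0, 0, 0.23]}, {"hand": 50, "translation": [10, -255, 0], "rotation": [0, 0, 0.28]}, {"hand": 50, "translation": [14, -300, 0], "rotation": [0, 0, 0.33]}, {"hand": 50, "translation": [16.5, -345, 0], "rotation": [0, 0, 0.372]}])

```text
clock: 20.9
ee_pos: [0.5575, -0.171, 0.1098]
orientation: [[-0.95, -0.312, -0.0], [-0.312, 0.95, 0.0], [0.0, 0.0, -1.0]]
force: [-0.0, -0.8, -0.4]
grip_width: 0.0499
grasp_force: 0.0
```

Call:
send_rows(increments=[{"hand": 50, "translation": [0, -40, 0], "rotation": [0, 0, 0]}, {"hand": 50, "translation": [0, -72.8, 0], "rotation": [0, 0, 0]}, {"hand": 50, "translation": [0, -72.8, 0], "rotation": [0, 0, 0]}, {"hand": 50, "translation": [0, -72.8, 0], "rotation": [0, 0, 0]}])

```text
clock: 21.3
ee_pos: [0.5574, -0.2422, 0.1095]
orientation: [[-0.951, -0.309, -0.001], [-0.309, 0.951, 0.001], [0.0, 0.001, -1.0]]
force: [-0.6, 0.2, -0.5]
grip_width: 0.0501
grasp_force: 0.0
```

```bash
python3 chk.py
```

```text
[ 0.5574 -0.2422  0.1095] -162.0 [ -29.   33.   86.    0.   60. -137.]
[ 0.5569 -0.2432] [19.3 20. ] 18.0 [313. 241.]
[ 0.4569 -0.3161] [20.9 20.1] -12.0 [257.20004272  77.1000061 ]
[ 0.4366 -0.3553] [22.  20.7] -9.6 [209.85345459  29.00862122]
```

Call:
send_rows(increments=[{"hand": 50, "translation": [0, 0, -35], "rotation": [0, 0, 0]}, {"hand": 50, "translation": [0, 0, -70], "rotation": [0, 0, 0]}, {"hand": 50, "translation": [0, 0, -95], "rotation": [0, 0, 0]}, {"hand": 40, "translation": [0, 0, -105], "rotation": [0, 0, 0]}, {"hand": 30, "translation": [0, 0, -105], "rotation": [0, 0, 0]}, {"hand": 15, "translation": [0, 0, -105], "rotation": [0, 0, 0]}, {"hand": 15, "translation": [0, 0, -105], "rotation": [0, 0, 0]}, {"hand": 15, "translation": [0, 0, -105], "rotation": [0, 0, 0]}])

```text
clock: 22.15
ee_pos: [0.5586, -0.2422, 0.0063]
orientation: [[-0.951, -0.31, 0.002], [-0.31, 0.951, -0.001], [-0.002, -0.002, -1.0]]
force: [0.3, 2.1, 8.9]
grip_width: 0.0222
grasp_force: 10.0
```

Call:
send_rows(increments=[{"hand": 15, "translation": [0, 0, 0], "rotation": [0, 0, 0]}, {"hand": 15, "translation": [0, 0, 10], "rotation": [0, 0, 0]}, {"hand": 15, "translation": [0, 0, 30], "rotation": [0, 0, 0]}, {"hand": 15, "translation": [0, 0, 60], "rotation": [0, 0, 0]}, {"hand": 15, "translation": [0, 0, 90], "rotation": [0, 0, 0]}, {"hand": 15, "translation": [0, 0, 105], "rotation": [0, 0, 0]}])

```text
clock: 22.75
ee_pos: [0.5588, -0.2426, 0.1136]
orientation: [[-0.951, -0.31, 0.003], [-0.31, 0.951, -0.002], [-0.003, -0.003, -1.0]]
force: [0.6, -0.2, -0.2]
grip_width: 0.0218
grasp_force: 10.0
```

Call:
send_rows(increments=[{"hand": 15, "translation": [0, 30, 0], "rotation": [0, 0, -0.04]}, {"hand": 15, "translation": [-2, 75, 0], "rotation": [0, 0, -0.08]}, {"hand": 15, "translation": [-5, 120, 0], "rotation": [0, 0, -0.13]}, {"hand": 15, "translation": [-8, 165, 0], "rotation": [0, 0, -0.18]}, {"hand": 15, "translation": [-12, 210, 0], "rotation": [0, 0, -0.23]}, {"hand": 15, "translation": [-15, 255, 0], "rotation": [0, 0, -0.28]}, {"hand": 15, "translation": [-17, 300, 0], "rotation": [0, 0, -0.33]}, {"hand": 15, "translation": [-19.5, 340, 0], "rotation": [0, 0, -0.372]}])

```text
clock: 23.55
ee_pos: [0.5382, 0.1, 0.1111]
orientation: [[-0.998, 0.059, 0.001], [0.059, 0.998, 0.0], [-0.001, 0.0, -1.0]]
force: [0.9, -0.4, -0.1]
grip_width: 0.0222
grasp_force: 10.0
```

Call:
send_rows(increments=[{"hand": 15, "translation": [0, 27.8, 0], "rotation": [0, 0, 0]}, {"hand": 15, "translation": [0, 27.8, 0], "rotation": [0, 0, 0]}, {"hand": 15, "translation": [0, 27.8, 0], "rotation": [0, 0, 0]}, {"hand": 15, "translation": [0, 27.8, -25], "rotation": [0, 0, 0]}, {"hand": 15, "translation": [0, 27.8, -60], "rotation": [0, 0, 0]}, {"hand": 15, "translation": [0, 27.8, -88], "rotation": [0, 0, 0]}, {"hand": 15, "translation": [0, 27.8, -98], "rotation": [0, 0, 0]}, {"hand": 15, "translation": [0, 27.8, -98], "rotation": [0, 0, 0]}])

```text
clock: 24.35
ee_pos: [0.538, 0.1248, 0.0114]
orientation: [[-0.998, 0.058, -0.002], [0.058, 0.998, -0.0], [0.002, -0.0, -1.0]]
force: [1.0, 0.0, 0.7]
grip_width: 0.0217
grasp_force: 10.0
```

Call:
send_rows(increments=[{"hand": 15, "translation": [0, 0, 0], "rotation": [0, 0, 0]}, {"hand": 26, "translation": [0, 0, 0], "rotation": [0, 0, 0]}, {"hand": 30, "translation": [0, 0, 0], "rotation": [0, 0, 0]}, {"hand": 30, "translation": [0, 0, 5], "rotation": [0, 0, 0]}, {"hand": 30, "translation": [0, 0, 35], "rotation": [0, 0, 0]}, {"hand": 40, "translation": [0, 0, 70], "rotation": [0, 0, 0]}, {"hand": 50, "translation": [0, 0, 98], "rotation": [0, 0, 0]}])

```text
clock: 25.05
ee_pos: [0.5385, 0.1259, 0.1122]
orientation: [[-0.998, 0.057, 0.001], [0.057, 0.998, 0.0], [-0.001, 0.0, -1.0]]
force: [0.1, -0.7, -0.4]
grip_width: 0.0431
grasp_force: 0.0
```

```bash
python3 chk2.py
```

```text
[0.5385 0.1259 0.1122] 176.8
box [0.5398 0.1744] [20.8 20.7] -3.3 [378. 241.]
box [0.537 0.125] [20.  20.6] -3.2 [313. 241.]
box [0.5419 0.224 ] [22.5 20.8] -3.4 [442. 240.]
top [ 0.4376 -0.354 ] [19.6 18.5] -12.4
top [ 0.4578 -0.3145] [19.6 19.1] -11.1
```

Call:
send_rows(increments=[{"hand": 50, "translation": [-4, -30, 0], "rotation": [0, 0, -0.13]}, {"hand": 50, "translation": [-10, -75, 0], "rotation": [0, 0, -0.26]}, {"hand": 50, "translation": [-18, -120, 0], "rotation": [0, 0, -0.39]}, {"hand": 50, "translation": [-26, -165, 0], "rotation": [0, 0, -0.52]}, {"hand": 50, "translation": [-34, -210, 0], "rotation": [0, 0, -0.65]}, {"hand": 50, "translation": [-42, -255, 0], "rotation": [0, 0, -0.78]}, {"hand": 50, "translation": [-50, -300, 0], "rotation": [0, 0, -0.9]}, {"hand": 50, "translation": [-58, -345, 0], "rotation": [0, 0, -1.0]}])

```text
clock: 25.95
ee_pos: [0.4795, -0.2208, 0.1098]
orientation: [[-0.487, 0.873, -0.0], [0.873, 0.487, 0.0], [0.0, -0.0, -1.0]]
force: [0.3, 0.1, 0.0]
grip_width: 0.0495
grasp_force: 0.0
```

Call:
send_rows(increments=[{"hand": 50, "translation": [-8, -30, 0], "rotation": [0, 0, -0.13]}, {"hand": 50, "translation": [-16, -60, 0], "rotation": [0, 0, -0.26]}, {"hand": 50, "translation": [-22.5, -80, 0], "rotation": [0, 0, -0.39]}, {"hand": 50, "translation": [-22.5, -96.1, 0], "rotation": [0, 0, -0.52]}, {"hand": 50, "translation": [-22.5, -96.1, 0], "rotation": [0, 0, -0.65]}, {"hand": 50, "translation": [-22.5, -96.1, 0], "rotation": [0, 0, -0.723]}, {"hand": 50, "translation": [-22.5, -96.1, 0], "rotation": [0, 0, -0.723]}, {"hand": 50, "translation": [-22.5, -96.1, 0], "rotation": [0, 0, -0.723]}])

```text
clock: 26.75
ee_pos: [0.4577, -0.3151, 0.1098]
orientation: [[0.205, 0.979, -0.0], [0.979, -0.205, 0.0], [0.0, -0.0, -1.0]]
force: [-0.1, -0.2, 0.6]
grip_width: 0.0501
grasp_force: 0.0
```

```bash
python3 chk.py
```

```text
[ 0.4577 -0.3151  0.1098] 78.2 [-41.  30.  94.   0.  56. -29.]
[ 0.4364 -0.3547] [23.1 20.3] -9.1 [298.03500366 291.56030273]
[ 0.4565 -0.3158] [20.1 19.5] -11.8 [312.5 241.5]
```

Call:
send_rows(increments=[{"hand": 50, "translation": [0, 0, -35], "rotation": [0, 0, 0]}, {"hand": 50, "translation": [0, 0, -70], "rotation": [0, 0, 0]}, {"hand": 50, "translation": [0, 0, -95], "rotation": [0, 0, 0]}, {"hand": 40, "translation": [0, 0, -105], "rotation": [0, 0, 0]}, {"hand": 30, "translation": [0, 0, -105], "rotation": [0, 0, 0]}, {"hand": 15, "translation": [0, 0, -105], "rotation": [0, 0, 0]}, {"hand": 15, "translation": [0, 0, -105], "rotation": [0, 0, 0]}, {"hand": 15, "translation": [0, 0, -105], "rotation": [0, 0, 0]}])

```text
clock: 27.6
ee_pos: [0.4585, -0.3158, 0.0062]
orientation: [[0.207, 0.978, 0.002], [0.978, -0.207, -0.001], [-0.001, 0.002, -1.0]]
force: [-0.2, 0.5, 8.5]
grip_width: 0.022
grasp_force: 10.0
```

Call:
send_rows(increments=[{"hand": 15, "translation": [0, 0, 0], "rotation": [0, 0, 0]}, {"hand": 15, "translation": [0, 0, 10], "rotation": [0, 0, 0]}, {"hand": 15, "translation": [0, 0, 30], "rotation": [0, 0, 0]}, {"hand": 15, "translation": [0, 0, 60], "rotation": [0, 0, 0]}, {"hand": 15, "translation": [0, 0, 90], "rotation": [0, 0, 0]}, {"hand": 15, "translation": [0, 0, 105], "rotation": [0, 0, 0]}])

```text
clock: 28.2
ee_pos: [0.4585, -0.3159, 0.1133]
orientation: [[0.207, 0.978, 0.003], [0.978, -0.207, -0.002], [-0.002, 0.003, -1.0]]
force: [-0.3, 0.6, -0.5]
grip_width: 0.0222
grasp_force: 10.0
```

Call:
send_rows(increments=[{"hand": 15, "translation": [6, 30, 0], "rotation": [0, 0, 0.13]}, {"hand": 15, "translation": [14, 70, 0], "rotation": [0, 0, 0.26]}, {"hand": 15, "translation": [22, 112, 0], "rotation": [0, 0, 0.39]}, {"hand": 15, "translation": [30, 154, 0], "rotation": [0, 0, 0.52]}, {"hand": 15, "translation": [38, 196, 0], "rotation": [0, 0, 0.65]}, {"hand": 15, "translation": [46, 238, 0], "rotation": [0, 0, 0.78]}, {"hand": 15, "translation": [54, 280, 0], "rotation": [0, 0, 0.9]}, {"hand": 15, "translation": [60, 320, 0], "rotation": [0, 0, 1.0]}])

```text
clock: 29.0
ee_pos: [0.5182, 0.0066, 0.111]
orientation: [[-0.715, 0.699, 0.001], [0.699, 0.715, -0.0], [-0.001, 0.001, -1.0]]
force: [0.3, -0.1, 0.2]
grip_width: 0.0218
grasp_force: 10.0
```

Call:
send_rows(increments=[{"hand": 15, "translation": [4, 20, 0], "rotation": [0, 0, 0.13]}, {"hand": 15, "translation": [8, 40, 0], "rotation": [0, 0, 0.26]}, {"hand": 15, "translation": [13, 55, 0], "rotation": [0, 0, 0.39]}, {"hand": 15, "translation": [17.6, 71.2, 0], "rotation": [0, 0, 0.52]}, {"hand": 15, "translation": [17.6, 71.2, 0], "rotation": [0, 0, 0.65]}, {"hand": 15, "translation": [17.6, 71.2, 0], "rotation": [0, 0, 0.723]}, {"hand": 15, "translation": [17.6, 71.2, 0], "rotation": [0, 0, 0.723]}, {"hand": 15, "translation": [17.6, 71.2, 0], "rotation": [0, 0, 0.723]}])

```text
clock: 29.8
ee_pos: [0.5355, 0.0759, 0.1106]
orientation: [[-0.998, 0.059, 0.001], [0.059, 0.998, 0.0], [-0.001, 0.0, -1.0]]
force: [-0.3, -0.4, -0.4]
grip_width: 0.022
grasp_force: 10.0
```

Call:
send_rows(increments=[{"hand": 15, "translation": [0, 0, -25], "rotation": [0, 0, 0]}, {"hand": 15, "translation": [0, 0, -60], "rotation": [0, 0, 0]}, {"hand": 15, "translation": [0, 0, -88], "rotation": [0, 0, 0]}, {"hand": 15, "translation": [0, 0, -98], "rotation": [0, 0, 0]}, {"hand": 15, "translation": [0, 0, -98], "rotation": [0, 0, 0]}, {"hand": 15, "translation": [0, 0, -98], "rotation": [0, 0, 0]}])

```text
clock: 30.4
ee_pos: [0.5358, 0.0759, 0.0127]
orientation: [[-0.998, 0.058, 0.001], [0.058, 0.998, 0.0], [-0.001, 0.0, -1.0]]
force: [0.2, -0.4, -0.3]
grip_width: 0.0217
grasp_force: 10.0
```

Call:
send_rows(increments=[{"hand": 15, "translation": [0, 0, 0], "rotation": [0, 0, 0]}, {"hand": 26, "translation": [0, 0, 0], "rotation": [0, 0, 0]}, {"hand": 30, "translation": [0, 0, 0], "rotation": [0, 0, 0]}, {"hand": 30, "translation": [0, 0, 5], "rotation": [0, 0, 0]}, {"hand": 30, "translation": [0, 0, 35], "rotation": [0, 0, 0]}, {"hand": 40, "translation": [0, 0, 70], "rotation": [0, 0, 0]}, {"hand": 50, "translation": [0, 0, 98], "rotation": [0, 0, 0]}])

```text
clock: 31.1
ee_pos: [0.5356, 0.076, 0.112]
orientation: [[-0.998, 0.057, 0.001], [0.057, 0.998, 0.0], [-0.001, 0.0, -1.0]]
force: [0.7, 0.1, -0.5]
grip_width: 0.0433
grasp_force: 0.0
```

```bash
python3 chk2.py
```

```text
[0.5356 0.076  0.112 ] 176.7
box [0.5353 0.0751] [19.9 19.9] -3.2 [313.  242.5]
box [0.5398 0.1741] [22.  20.8] -3.2 [442.5 241. ]
box [0.5369 0.1243] [20.9 20.7] -3.2 [377.5 241. ]
box [0.5414 0.2232] [24.3 21.8] -3.5 [504.5 239.5]
top [ 0.4372 -0.3541] [20.  18.6] -11.3
```

Call:
send_rows(increments=[{"hand": 50, "translation": [-6, -30, 0], "rotation": [0, 0, -0.13]}, {"hand": 50, "translation": [-15, -75, 0], "rotation": [0, 0, -0.26]}, {"hand": 50, "translation": [-25, -120, 0], "rotation": [0, 0, -0.39]}, {"hand": 50, "translation": [-35, -165, 0], "rotation": [0, 0, -0.52]}, {"hand": 50, "translation": [-45, -210, 0], "rotation": [0, 0, -0.65]}, {"hand": 50, "translation": [-55, -255, 0], "rotation": [0, 0, -0.78]}, {"hand": 50, "translation": [-65, -300, 0], "rotation": [0, 0, -0.9]}, {"hand": 50, "translation": [-75, -345, 0], "rotation": [0, 0, -1.0]}])

```text
clock: 32.0
ee_pos: [0.4595, -0.2708, 0.1097]
orientation: [[-0.487, 0.873, 0.0], [0.873, 0.487, 0.0], [0.0, 0.0, -1.0]]
force: [0.5, -0.6, 0.8]
grip_width: 0.0497
grasp_force: 0.0
```

Call:
send_rows(increments=[{"hand": 50, "translation": [-8, -30, 0], "rotation": [0, 0, -0.13]}, {"hand": 50, "translation": [-16, -60, 0], "rotation": [0, 0, -0.26]}, {"hand": 50, "translation": [-23.1, -80, 0], "rotation": [0, 0, -0.39]}, {"hand": 50, "translation": [-23.1, -85.6, 0], "rotation": [0, 0, -0.52]}, {"hand": 50, "translation": [-23.1, -85.6, 0], "rotation": [0, 0, -0.65]}, {"hand": 50, "translation": [-23.1, -85.6, 0], "rotation": [0, 0, -0.688]}, {"hand": 50, "translation": [-23.1, -85.6, 0], "rotation": [0, 0, -0.688]}, {"hand": 50, "translation": [-23.1, -85.6, 0], "rotation": [0, 0, -0.688]}])

```text
clock: 32.8
ee_pos: [0.4372, -0.3545, 0.1097]
orientation: [[0.172, 0.985, -0.0], [0.985, -0.172, 0.0], [0.0, -0.0, -1.0]]
force: [0.0, -0.2, -0.5]
grip_width: 0.05
grasp_force: 0.0
```

```bash
python3 chk.py
```

```text
[ 0.4372 -0.3545  0.1097] 80.1 [-45.  30.  93.   0.  57. -35.]
[ 0.4359 -0.3556] [20.9 19.5] -9.9 [312.5 242. ]
```

Call:
send_rows(increments=[{"hand": 50, "translation": [0, 0, -35], "rotation": [0, 0, 0]}, {"hand": 50, "translation": [0, 0, -70], "rotation": [0, 0, 0]}, {"hand": 50, "translation": [0, 0, -95], "rotation": [0, 0, 0]}, {"hand": 40, "translation": [0, 0, -105], "rotation": [0, 0, 0]}, {"hand": 30, "translation": [0, 0, -105], "rotation": [0, 0, 0]}, {"hand": 15, "translation": [0, 0, -105], "rotation": [0, 0, 0]}, {"hand": 15, "translation": [0, 0, -105], "rotation": [0, 0, 0]}, {"hand": 15, "translation": [0, 0, -105], "rotation": [0, 0, 0]}])

```text
clock: 33.65
ee_pos: [0.4379, -0.3553, 0.0062]
orientation: [[0.173, 0.985, 0.002], [0.985, -0.173, -0.002], [-0.001, 0.002, -1.0]]
force: [-0.7, 1.1, 7.1]
grip_width: 0.0216
grasp_force: 10.0
```

Call:
send_rows(increments=[{"hand": 15, "translation": [0, 0, 0], "rotation": [0, 0, 0]}, {"hand": 15, "translation": [0, 0, 10], "rotation": [0, 0, 0]}, {"hand": 15, "translation": [0, 0, 30], "rotation": [0, 0, 0]}, {"hand": 15, "translation": [0, 0, 60], "rotation": [0, 0, 0]}, {"hand": 15, "translation": [0, 0, 90], "rotation": [0, 0, 0]}, {"hand": 15, "translation": [0, 0, 105], "rotation": [0, 0, 0]}])

```text
clock: 34.25
ee_pos: [0.438, -0.3554, 0.1134]
orientation: [[0.173, 0.985, 0.003], [0.985, -0.173, -0.003], [-0.002, 0.003, -1.0]]
force: [0.0, -0.5, -0.4]
grip_width: 0.0221
grasp_force: 10.0
```

Call:
send_rows(increments=[{"hand": 15, "translation": [6, 30, 0], "rotation": [0, 0, 0.13]}, {"hand": 15, "translation": [14, 75, 0], "rotation": [0, 0, 0.26]}, {"hand": 15, "translation": [22, 120, 0], "rotation": [0, 0, 0.39]}, {"hand": 15, "translation": [30, 165, 0], "rotation": [0, 0, 0.52]}, {"hand": 15, "translation": [38, 210, 0], "rotation": [0, 0, 0.65]}, {"hand": 15, "translation": [46, 255, 0], "rotation": [0, 0, 0.78]}, {"hand": 15, "translation": [58, 300, 0], "rotation": [0, 0, 0.9]}, {"hand": 15, "translation": [70, 345, 0], "rotation": [0, 0, 1.0]}])

```text
clock: 35.05
ee_pos: [0.5076, -0.0078, 0.111]
orientation: [[-0.739, 0.674, 0.001], [0.674, 0.739, -0.0], [-0.001, 0.001, -1.0]]
force: [0.2, -0.0, -1.3]
grip_width: 0.022
grasp_force: 10.0
```

Call:
send_rows(increments=[{"hand": 15, "translation": [8, 40, 0], "rotation": [0, 0, 0.13]}, {"hand": 15, "translation": [16, 80, 0], "rotation": [0, 0, 0.26]}, {"hand": 15, "translation": [24, 120, 0], "rotation": [0, 0, 0.39]}, {"hand": 15, "translation": [32, 160, 0], "rotation": [0, 0, 0.52]}, {"hand": 15, "translation": [45, 200, 0], "rotation": [0, 0, 0.65]}, {"hand": 15, "translation": [60, 208.2, 0], "rotation": [0, 0, 0.688]}, {"hand": 15, "translation": [73.3, 208.2, 0], "rotation": [0, 0, 0.688]}, {"hand": 15, "translation": [73.3, 208.2, 0], "rotation": [0, 0, 0.688]}])

```text
clock: 35.85
ee_pos: [0.582, 0.199, 0.1108]
orientation: [[-0.998, 0.056, 0.002], [0.056, 0.998, 0.0], [-0.002, 0.0, -1.0]]
force: [0.1, 0.6, 0.5]
grip_width: 0.0219
grasp_force: 10.0
```

```bash
python3 - <<'E'
from h import *
st=manip.read_state();print(st['ee_pos'],st['force'],st['grip_width'])
s=snap('side');save(s,'s6.png')
E
```

```text
[0.58201921 0.19902872 0.11084451] [0.14094712 0.61958357 0.46231111] 0.021874435019996075
```

View pics/s6.png

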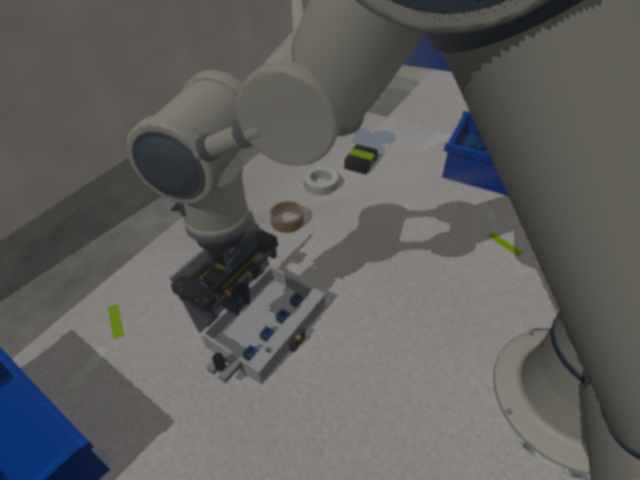

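Four cubes lie in the bay, and the pin is in the notch at (219,362). I'll lower the last cube with a small shift away from the lid.

Call:
send_rows(increments=[{"hand": 15, "translation": [-4, 0, -20], "rotation": [0, 0, 0]}, {"hand": 15, "translation": [-4, 0, -40], "rotation": [0, 0, 0]}, {"hand": 15, "translation": [-4, 0, -60], "rotation": [0, 0, 0]}, {"hand": 15, "translation": [-4, 0, -80], "rotation": [0, 0, 0]}, {"hand": 15, "translation": [-4, 0, -80], "rotation": [0, 0, 0]}])

```text
clock: 36.4
ee_pos: [0.5744, 0.1977, 0.0283]
orientation: [[-0.998, 0.057, -0.004], [0.057, 0.998, -0.001], [0.004, -0.001, -1.0]]
force: [0.2, 0.4, 0.5]
grip_width: 0.0218
grasp_force: 10.0
```

Call:
send_rows(increments=[{"hand": 15, "translation": [0, 0, -10], "rotation": [0, 0, 0]}, {"hand": 15, "translation": [0, 0, -18], "rotation": [0, 0, 0]}, {"hand": 15, "translation": [0, 0, -18], "rotation": [0, 0, 0]}, {"hand": 15, "translation": [0, 0, -18], "rotation": [0, 0, 0]}])

```text
clock: 36.8
ee_pos: [0.5767, 0.1985, 0.0122]
orientation: [[-0.998, 0.057, 0.0], [0.057, 0.998, 0.0], [-0.0, 0.0, -1.0]]
force: [-0.0, 0.1, 0.0]
grip_width: 0.0219
grasp_force: 10.0
```

Call:
send_rows(increments=[{"hand": 15, "translation": [0, 0, 0], "rotation": [0, 0, 0]}, {"hand": 26, "translation": [0, 0, 0], "rotation": [0, 0, 0]}, {"hand": 30, "translation": [0, 0, 0], "rotation": [0, 0, 0]}, {"hand": 30, "translation": [0, 0, 5], "rotation": [0, 0, 0]}, {"hand": 30, "translation": [0, 0, 35], "rotation": [0, 0, 0]}, {"hand": 40, "translation": [0, 0, 70], "rotation": [0, 0, 0]}, {"hand": 50, "translation": [-10, 0, 98], "rotation": [0, 0, 0]}, {"hand": 50, "translation": [-30, 0, 110], "rotation": [0, 0, 0]}])

```text
clock: 37.6
ee_pos: [0.5485, 0.1988, 0.125]
orientation: [[-0.998, 0.057, 0.005], [0.057, 0.998, 0.001], [-0.005, 0.001, -1.0]]
force: [-0.1, 0.3, 0.1]
grip_width: 0.0491
grasp_force: 0.0
```

```bash
python3 chk2.py; python3 - <<'E'
from h import *
t=snap('top');cv2.imwrite('pics/t6.png',cv2.resize(t['pixels'][130:300,110:330,::-1],None,fx=3.5,fy=3.5,interpolation=cv2.INTER_CUBIC))
E
```

```text
[0.5485 0.1988 0.125 ] 176.7
box [0.5761 0.198 ] [19.8 21.1] -3.3 [315. 270.]
box [0.5354 0.076 ] [20.  20.7] -3.5 [160.  230.5]
box [0.54   0.1753] [20.8 19.6] -3.3 [284. 229.]
box [0.5371 0.1254] [19.9 19.7] -3.4 [220.5 229. ]
box [0.542  0.2251] [20.7 21.3] -3.3 [347. 228.]
```

View pics/t6.png

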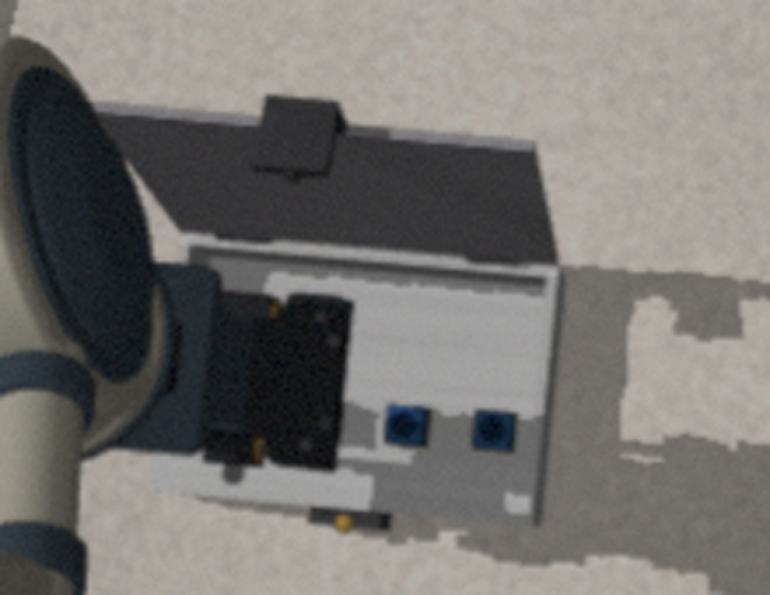

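All five cubes lie flat in the bay at their slots, with the lid up and the tongue at crop (297,133). Next I'll go over and behind the lid with the fingers closed.

Call:
send_rows(increments=[{"hand": 20, "translation": [0, 0, 40], "rotation": [0, 0, 0]}, {"hand": 0, "translation": [0, -15, 85], "rotation": [0, 0, 0]}, {"hand": 0, "translation": [0, -35, 128], "rotation": [0, 0, 0]}, {"hand": 0, "translation": [25, -50, 138], "rotation": [0, 0, 0]}, {"hand": 0, "translation": [70, -57.7, 138], "rotation": [0, 0, 0]}, {"hand": 0, "translation": [115, -57.7, 138], "rotation": [0, 0, 0]}, {"hand": 0, "translation": [155, -57.7, 138], "rotation": [0, 0, 0]}, {"hand": 0, "translation": [166, -57.7, 138], "rotation": [0, 0, 0]}])

```text
clock: 38.55
ee_pos: [0.716, 0.1401, 0.258]
orientation: [[-0.998, 0.058, -0.0], [0.058, 0.998, -0.0], [0.0, -0.0, -1.0]]
force: [-1.9, -0.7, -0.8]
grip_width: 0.0003
grasp_force: 0.0
```

Call:
send_rows(increments=[{"hand": 0, "translation": [0, 0, 0], "rotation": [0, 0, 0]}, {"hand": 0, "translation": [0, 0, 0], "rotation": [0, 0, 0]}, {"hand": 0, "translation": [0, 0, -30], "rotation": [0, 0, 0]}, {"hand": 0, "translation": [0, 0, -65], "rotation": [0, 0, 0]}, {"hand": 0, "translation": [0, 0, -97], "rotation": [0, 0, 0]}, {"hand": 0, "translation": [0, 0, -97], "rotation": [0, 0, 0]}, {"hand": 0, "translation": [0, 0, -97], "rotation": [0, 0, 0]}])

```text
clock: 39.25
ee_pos: [0.7122, 0.1409, 0.1639]
orientation: [[-0.998, 0.057, -0.0], [0.057, 0.998, -0.0], [0.0, -0.0, -1.0]]
force: [-0.7, 0.1, 0.7]
grip_width: 0.0004
grasp_force: 0.0
```

```bash
python3 - <<'E'
from h import *
st=manip.read_state();print(st['ee_pos'],st['force'],st['grip_width'])
t=snap('side');cv2.imwrite('pics/s7.png',cv2.resize(t['pixels'][180:400,120:400,::-1],None,fx=2.7,fy=2.7,interpolation=cv2.INTER_CUBIC))
E
```

```text
[0.71223251 0.14094097 0.16391191] [-0.70122677  0.13750054  0.68869464] 0.0004368207150526204
```

View pics/s7.png

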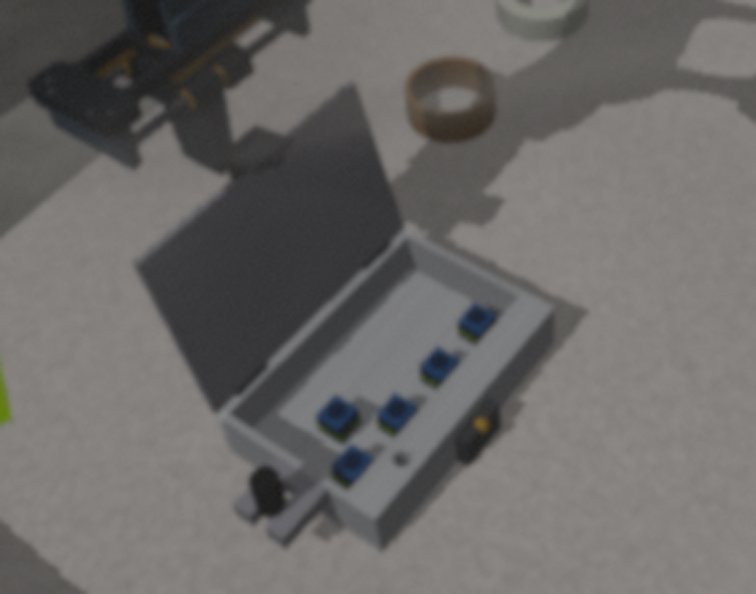

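Five cubes lie flat, the pin is hung and the closed fingers are behind the lid. Push it over along its arc.

Call:
send_rows(increments=[{"hand": 0, "translation": [-12, 0.7, 0], "rotation": [0, 0, 0]}, {"hand": 0, "translation": [-24, 1.4, 0], "rotation": [0, 0, 0]}, {"hand": 0, "translation": [-36, 2.1, 0], "rotation": [0, 0, 0]}, {"hand": 0, "translation": [-47, 2.7, 0], "rotation": [0, 0, 0]}, {"hand": 0, "translation": [-57, 3.3, 0], "rotation": [0, 0, 0]}, {"hand": 0, "translation": [-67, 3.9, 0], "rotation": [0, 0, 0]}, {"hand": 0, "translation": [-78, 4.5, 0], "rotation": [0, 0, 0]}])

```text
clock: 40.0
ee_pos: [0.6346, 0.1455, 0.1639]
orientation: [[-0.998, 0.057, 0.002], [0.057, 0.998, 0.0], [-0.002, 0.0, -1.0]]
force: [2.1, 0.7, -0.6]
grip_width: 0.0003
grasp_force: 0.9
```

Call:
send_rows(increments=[{"hand": 0, "translation": [-10, 0.6, -2], "rotation": [0, 0, 0]}, {"hand": 0, "translation": [-20, 1.2, -4], "rotation": [0, 0, 0]}, {"hand": 0, "translation": [-30, 1.7, -8], "rotation": [0, 0, 0]}, {"hand": 0, "translation": [-40, 2.3, -12], "rotation": [0, 0, 0]}])

```text
clock: 40.4
ee_pos: [0.5937, 0.1477, 0.1504]
orientation: [[-0.998, 0.057, -0.0], [0.057, 0.998, -0.0], [0.0, -0.0, -1.0]]
force: [1.4, 1.0, 0.0]
grip_width: 0.0009
grasp_force: 0.7
```

```bash
python3 - <<'E'
from h import *
st=manip.read_state();print(st['ee_pos'],st['force'],st['ft_torque'])
t=snap('side');cv2.imwrite('pics/s8.png',cv2.resize(t['pixels'][180:400,120:400,::-1],None,fx=2.7,fy=2.7,interpolation=cv2.INTER_CUBIC))
E
```

```text
[0.59365059 0.1476595  0.15040882] [1.38446464 1.04027337 0.00938532] [ 0.1012615  -0.4718587  -0.00398131]
```

View pics/s8.png

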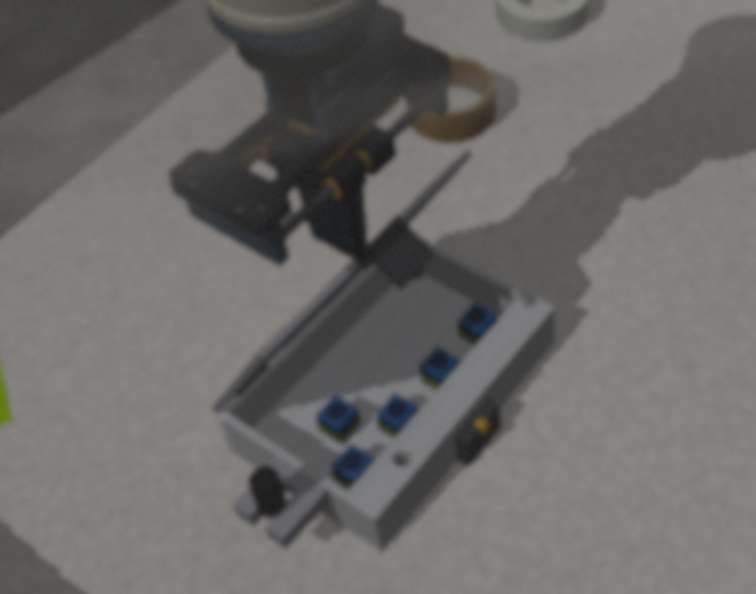

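The lid follows, now at about 60°. Continue down the arc.

Call:
send_rows(increments=[{"hand": 0, "translation": [-9, 0.5, -5], "rotation": [0, 0, 0]}, {"hand": 0, "translation": [-17.5, 1, -10], "rotation": [0, 0, 0]}, {"hand": 0, "translation": [-25.5, 1.5, -17], "rotation": [0, 0, 0]}, {"hand": 0, "translation": [-33, 1.9, -24], "rotation": [0, 0, 0]}, {"hand": 0, "translation": [-40, 2.3, -32], "rotation": [0, 0, 0]}, {"hand": 0, "translation": [-46, 2.7, -41], "rotation": [0, 0, 0]}, {"hand": 0, "translation": [-51, 3, -50], "rotation": [0, 0, 0]}, {"hand": 0, "translation": [-56, 3.2, -59], "rotation": [0, 0, 0]}])

```text
clock: 41.25
ee_pos: [0.5382, 0.1508, 0.0911]
orientation: [[-0.998, 0.057, -0.0], [0.057, 0.998, -0.0], [0.0, -0.0, -1.0]]
force: [0.0, 0.2, 0.3]
grip_width: 0.0002
grasp_force: 0.3
```

Call:
send_rows(increments=[{"hand": 0, "translation": [-4, 0.2, -10], "rotation": [0, 0, 0]}, {"hand": 0, "translation": [-6, 0.3, -20], "rotation": [0, 0, 0]}, {"hand": 0, "translation": [-8, 0.5, -28], "rotation": [0, 0, 0]}, {"hand": 0, "translation": [-8, 0.5, -33], "rotation": [0, 0, 0]}, {"hand": 0, "translation": [-8, 0.5, -37], "rotation": [0, 0, 0]}, {"hand": 0, "translation": [-8, 0.5, -41], "rotation": [0, 0, 0]}, {"hand": 0, "translation": [-8, 0.5, -41], "rotation": [0, 0, 0]}])

```text
clock: 41.95
ee_pos: [0.5299, 0.1513, 0.051]
orientation: [[-0.998, 0.057, -0.001], [0.057, 0.998, -0.0], [0.001, -0.0, -1.0]]
force: [-6.7, -1.2, 12.3]
grip_width: 0.0005
grasp_force: 6.5
```

Call:
send_rows(increments=[{"hand": 0, "translation": [0, 0, -2], "rotation": [0, 0, 0]}, {"hand": 0, "translation": [0, 0, -4], "rotation": [0, 0, 0]}, {"hand": 0, "translation": [0, 0, -4], "rotation": [0, 0, 0]}, {"hand": 0, "translation": [0, 0, -4], "rotation": [0, 0, 0]}])

```text
clock: 42.35
ee_pos: [0.5301, 0.1514, 0.0501]
orientation: [[-0.998, 0.057, 0.001], [0.057, 0.998, 0.0], [-0.001, 0.0, -1.0]]
force: [-25.2, -3.5, 82.7]
grip_width: 0.0003
grasp_force: 41.4
```

It has bottomed out (83 N, no further travel). Back off straight up and look.

Call:
send_rows(increments=[{"hand": 0, "translation": [0, 0, 4], "rotation": [0, 0, 0]}, {"hand": 0, "translation": [0, 0, 20], "rotation": [0, 0, 0]}, {"hand": 0, "translation": [0, 0, 60], "rotation": [0, 0, 0]}, {"hand": 0, "translation": [0, 0, 100], "rotation": [0, 0, 0]}, {"hand": 0, "translation": [-20, -40, 140], "rotation": [0, 0, 0]}, {"hand": 0, "translation": [-50, -80, 160], "rotation": [0, 0, 0]}, {"hand": 0, "translation": [-80, -120, 160], "rotation": [0, 0, 0]}, {"hand": 0, "translation": [-80, -160, 160], "rotation": [0, 0, 0]}])

```text
clock: 43.15
ee_pos: [0.4483, -0.0087, 0.2075]
orientation: [[-0.998, 0.055, 0.001], [0.055, 0.998, 0.0], [-0.001, 0.0, -1.0]]
force: [1.2, 1.1, 0.4]
grip_width: 0.0001
grasp_force: 0.0
```

Call:
send_rows(increments=[{"hand": 0, "translation": [0, 0, 0], "rotation": [0, 0, 0]}, {"hand": 0, "translation": [0, 0, 0], "rotation": [0, 0, 0]}, {"hand": 0, "translation": [0, 0, 0], "rotation": [0, 0, 0]}, {"hand": 0, "translation": [0, 0, 0], "rotation": [0, 0, 0]}])

```text
clock: 43.55
ee_pos: [0.4509, -0.0073, 0.2066]
orientation: [[-0.998, 0.055, -0.0], [0.055, 0.998, 0.0], [0.0, 0.0, -1.0]]
force: [0.4, 0.1, 0.9]
grip_width: 0.0005
grasp_force: 0.0
```

```bash
python3 - <<'E'
from h import *
print(manip.read_state()['ee_pos'],manip.read_state()['force'])
t=snap('side');cv2.imwrite('pics/s9.png',cv2.resize(t['pixels'][230:400,150:370,::-1],None,fx=3.5,fy=3.5,interpolation=cv2.INTER_CUBIC))
th,ox,oy=np.load('box.npy');c,s_=np.cos(th),np.sin(th)
for b in ((-83,106),(-83,-106)):
  for z in (45,51,58): print(b,z,((proj(t,[(ox+c*b[0]-s_*b[1])/1000,(oy+s_*b[0]+c*b[1])/1000,z/1000])-[150,230])*3.5).round())
E
```

```text
[ 0.45088271 -0.00730374  0.20662822] [0.43332274 0.14794063 0.86141299]
(-83, 106) 45 [382. 493.]
(-83, 106) 51 [380. 487.]
(-83, 106) 58 [379. 480.]
(-83, -106) 45 [613. 216.]
(-83, -106) 51 [613. 210.]
(-83, -106) 58 [613. 202.]
```

View pics/s9.png

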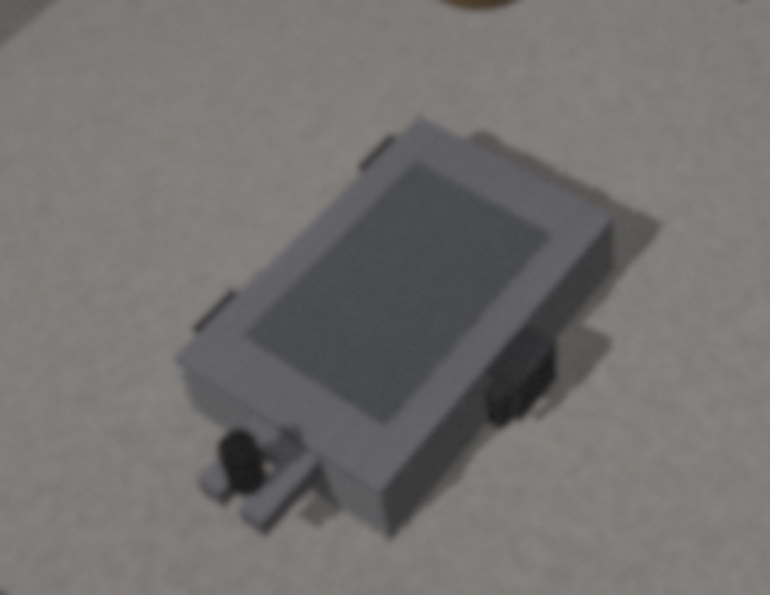

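The lid lies flat: its front corners at (387,487) and (613,214) match the predicted top height of 51 mm. The tongue is over the catch, the pin hangs in the notch at (242,460), and the arm is clear.

```bash
python3 -c "
from plant import manip
print(manip.hand_in())"
```

```text
the job is handed in; nothing more can be done
None
```

The job is handed in (no verdict was returned): the pin hangs in the notch, all five chalk cubes lie flat in the box, and the lid is pressed shut past its catch.

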